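# Make up the marking-out kit and the masking kit in their foam inlays

### The job

Make up the two tool kits in their cut-out foam inlays: the tape measure and the flat carpenter's pencil belong in the marking-out inlay (the one with two cut-outs), the masking-tape roll, the rubber sanding block and the felt pen in the masking inlay (the one with three). Seat each thing in the cut-out made for it, right down on the cut-out's floor, the same way up as it lies now, and leave the spanner and the hex key where they are.

Things in the scene. Friction and masses are not known exactly. Their poses are not given: they have to be found in the camera images.
- foam_marking: marking-out inlay with two cut-outs, fixed, 140 (x) x 214 (y) x 12 mm, dark on a grey sole; cut-outs 6 deep. Origin: centre of underside, z up; edge x = -70 faces the robot. Pencil slot 26 (x) x 182 (y), centre x = -47, y = 0; tape-measure pocket 57 (x) x 93 (y), centre x = 24, y = 30. A 46 wide scoop crosses the slot's middle, x = -70 to -16.
- foam_masking: masking inlay with three cut-outs, fixed, 140 (x) x 214 (y) x 12 mm, dark on a grey sole; cut-outs 6 deep. Origin: centre of underside, z up; edge x = -70 faces the robot. Felt-pen slot 24 (x) x 148 (y), centre x = -47, y = -20; round roll pocket, 86 across, centre x = 17, y = 54; block pocket 64 (x) x 44 (y), centre x = 17, y = -73. A 46 wide scoop crosses the slot's middle, x = -70 to -16.
- pencil_mid (a point): a red flat carpenter's pencil lying on the bench, 11 mm wide (x), 168 mm long (y), 7 mm thick (z); its sharpened point is at -y. The point given is its centre, 3.5 mm above its underside. 10 g. Grasp it across x at its middle. Either end may point either way in the slot.
- tape_measure_mid (a point): a yellow tape measure standing upright on the bench, 40 mm thick (x), 79 mm long (y, with its hook), 66 mm tall (z). The point given is its centre, half-way up (33 mm). 0.28 kg. Grasp it across x. Its length lies along the inlay's y in the pocket, either way round.
- felt_pen_mid (a point): an orange felt pen lying on the bench, 10 mm wide (x), 134 mm long (y), 12 mm high (z). The point given is its centre, 6 mm above its underside. 12 g. Grasp it across x at its middle. Either end may point either way in the slot.
- masking_roll_mid (a point): a part-used roll of masking tape lying flat on the bench, 72 mm outside diameter, 24 mm high, with a hole of about 40 mm diameter through its middle, so that its wall is about 16 mm thick. The point given is the centre of the hole, half-way up (12 mm). 90 g. It can be grasped by its wall, one finger in the hole, 28 mm from the centre on any side. It may lie in its pocket at any angle.
- sanding_block_mid (a point): a red rubber sanding block lying flat on the bench, 30 mm (x) by 50 mm (y) by 20 mm high (z). The point given is its centre, half-way up (10 mm). 60 g. Grasp it across x. Its 50 mm length lies along the inlay's x in the pocket, either way round.
- spanner_mid (a point): a steel combination spanner, 28 x 180 x 7 mm, lying loose at the left behind the work; it is not part of a kit. The point given is its centre; y along its length.
- hex_key_mid (a point): a black L-shaped hex key, 31 x 83 x 5 mm, lying loose behind the work; it is not part of a kit. The point given is the centre of its outline; y along its length.
Things that resemble listed ones, but are neither listed nor needed, are in the scene too. Leave any brown look-alike of the part that bears sanding_block_mid alone. There is more than one size of the part that bears masking_roll_mid; the job needs the smaller.

How it is judged:
By the outcome, as a careful person would: the job done as asked, in the order asked, and still so for the second after the job is handed in, with the robot touching nothing.
It also fails if it takes over 115 s, if anything falls off the work surface, if the arm or the gripper's body presses on something with over 40 N, if the wrist force passes 120 N, or if a joint passes its speed limit or range.

### The arm

A 6-joint arm with a two-finger parallel gripper is mounted at the origin on a cart in front of the work surface, level with it; the furniture and walls round the work are solid. World frame = base frame: x ahead of the robot, y to its left, z up, the work surface at z = 0. Lengths are in m, angles in degrees, forces in N, time in s.
With the tool pointing down it reaches from about 0.25 to 0.725 m from the base axis. Payload 9.7 kg.
Tool frame: the origin (TCP) lies at the very end of the fingers, on their centre line; the grasp point (between the pads) lies 19 mm behind it (bot.grip_depth is the distance from the TCP to the grasp point, in m); z points along the fingers, y is the direction in which the jaws open and shut (so a half turn about z gives the same grasp; the last joint's range is limited). The gripper opens to 85 mm and grips with 20 to 120 N. Pads are 22 mm wide; open, the fingers measure 114 mm over their backs; the gripper's body (76 mm by 85 mm) begins 54 mm behind the grasp point. The pads swing forward as they close: fully open they stand 13 mm farther back than shut.
Start: joints at [-64.4, 4.979, 10.078, 95.1, 0, 90], TCP at [0.238, -0.496, 0.231] pointing down, gripper open.
Joint ranges: [-179.16, 179.16], [-48.56, 103.87], [-65.8, 70.77], [-126.05, 130.52], [-82.76, 87.17], [-180, 180]. Speed limits (degrees/s): [127.2, 127.2, 147.25, 180, 180, 180].

### API

Orientations are given as [roll, pitch, yaw] about the fixed x, y, z axes, in that order (R = Rz(yaw) Ry(pitch) Rx(roll)).
In Python, from workcell import bot, viewer gives the robot as it stands.
- The arm moves only by the tool arm_command, never from a script. Its argument "motion" is a list of rows, each a list of 3 entries, a list of its own where there are three numbers: the opening, from 0 (shut) to 1 (fully open), then the shift along the tool's x, y, z in units of 60 mm (1.0 is 60 mm), then the turn, a rotation vector about the tool's x, y, z in units of 6 degrees (1.0 is 6 degrees). A call has 1 to 12 rows; each row shifts and turns the commanded pose from where the row before left it, along the tool's axes as they then stand; what a row does not reach is not made up. A row lasts 1/8 s, in which the tool goes at most 62.5 mm and 10.7 degrees, less where a joint would pass 70% of its speed; a pose out of reach is approached as far as the arm can. A call is refused whole if a number of a shift passes 1 or a number of a turn 1, either way. A call with a gripper value outside its range is refused whole. The fingers move at their own pace and stop on an object; "newtons" is the grip in N (left out, the last holds). Time passes only in rows, so rows that do not move let the fingers close. It gives the time, the measured TCP pose, the force and the opening at its end, in the units of the state.
- bot.get_obs(): the state, without advancing time (a new reading comes with each control period).
- viewer.camera(name): name is "scene" or "top" or "wrist"; returns the picture (420x560x3 uint8, blue, green, red); there is no depth.
- viewer.calibration(name): a dict with "fx", "fy", "cx", "cy" (pixels), "T" (4x4, takes a point from camera to world coordinates). Camera axes: x right, y down, z forward; pixel columns grow to the right and rows downward; lengths in m; the calibration is good to about 2 mm. A picture is of the moment at which its call begins: read the wrist's pose just before it. calibration takes no time and is no camera call; for the wrist camera it gives the pose at the moment of the call.
- bot.job_done(): hands the job in, once; it reports no verdict.
The state is a dict: "time": time; "q": joint angles; "qd": joint speeds; "joint_efforts": joint torques, N m; "ee_pos": TCP position; "tcp_rot": TCP orientation; "wrist_force": force on the tool from outside, world axes, zero at the start; "torque": the same for the moment, N m; "opening": finger opening in m.
Only numpy, scipy, OpenCV 4.12 (cv2) and the standard library are available. Lean on these libraries where they do the work, as an engineer would, in place of code of your own. Each camera call takes 0.05 s, during which the arm holds its last target.

## Working session

There is one attempt and no reset: what is moved stays moved. The work goes in short steps, Python scripts to look and compute and a tool call to move; the robot and the scene stay as the last step left them, time stands still between calls to the robot, and variables do not carry over. Pictures are saved under pics/ and viewed, and the job is handed in when it is done.

Besides the shell and the picture viewer there is one more tool, called after "Request:" in YAML: its name, and indented under it one key for each argument. arm_command: Moves the arm, as the interface text tells. Its arguments: {"type":"object","properties":{"motion":{"type":"array"},"newtons":{"type":"number"}},"required":["motion"]}

```bash
ls; mkdir -p pics
python3 - <<'E'
from workcell import bot, viewer
import cv2,numpy as np
o=bot.get_obs(); print({k:np.round(v,3).tolist() for k,v in o.items()}, bot.grip_depth)
for n in("scene","top","wrist"):
    c=viewer.calibration(n); print(n,c["fx"],c["fy"],c["cx"],c["cy"],np.round(c["T"],4).tolist())
    cv2.imwrite(f"pics/{n}0.png",viewer.camera(n))
E
```

```text
pics
{'time': 0.0, 'q': [-64.401, 5.012, 10.034, 95.099, -0.001, 90.0], 'qd': [0.016, 0.005, -0.016, 0.0, 0.059, -0.038], 'joint_efforts': [-0.0, -52.038, 46.481, 0.016, -0.0, 0.0], 'ee_pos': [0.238, -0.496, 0.231], 'tcp_rot': [-179.923, 0.001, 25.599], 'wrist_force': [0.831, -0.172, 0.187], 'torque': [-0.001, 0.006, 0.052], 'opening': 0.085} 0.0187
scene 422.6197173076251 422.6197173076251 285.42217134487635 210.29917152447635 [[-0.5898, -0.4942, 0.6387, -0.1708], [-0.8074, 0.3742, -0.4562, 0.6967], [-0.0135, -0.7847, -0.6197, 0.7458], [0.0, 0.0, 0.0, 1.0]]
top 383.4125023970605 383.4125023970605 285.44732677128235 213.37395527746733 [[0.0003, -0.9907, 0.1359, 0.4087], [-0.9999, -0.0025, -0.0162, 0.1738], [0.0164, -0.1359, -0.9906, 0.9809], [0.0, 0.0, 0.0, 1.0]]
wrist 320.2643957386238 320.2643957386238 285.8117265516426 212.31725896271917 [[0.4311, -0.8541, -0.2909, 0.3121], [-0.9023, -0.4086, -0.1374, -0.4614], [-0.0015, 0.3217, -0.9468, 0.373], [0.0, 0.0, 0.0, 1.0]]
```

View pics/top0.png

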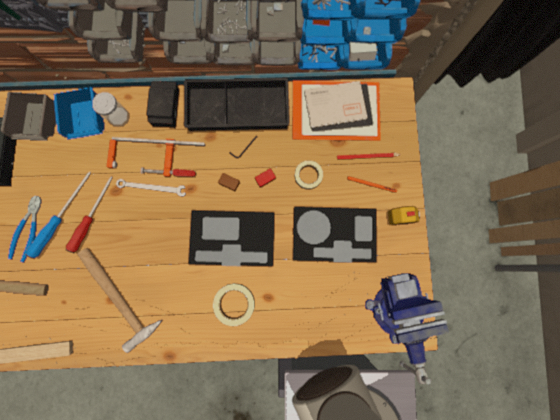

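View pics/scene0.png

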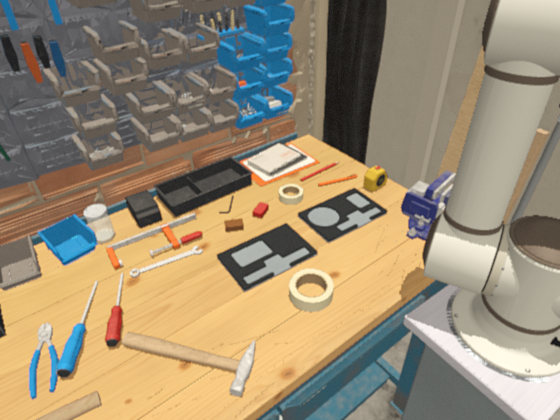

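View pics/wrist0.png

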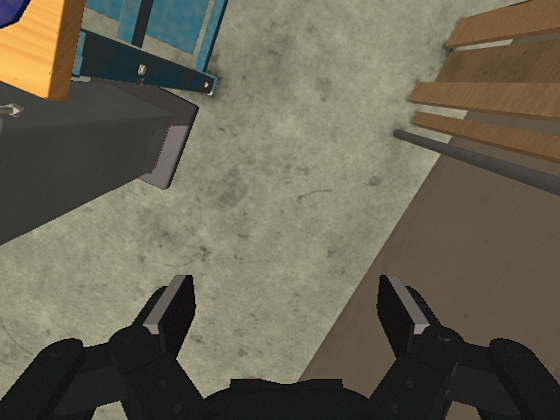

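The top picture shows the marking inlay at about (232,238) and the masking inlay at (335,235). The pencil is at (367,156), the felt pen at (371,184), the tape measure at (404,215), the spanner at (151,187) and the hex key at (243,147).

There are two pairs of look-alikes:
- **Rolls:** (309,175) and (234,305). The smaller one, at (309,175), is wanted.
- **Blocks:** red at (265,177) and brown at (229,182). The red one is wanted.

Next I measure with colour masks.

```bash
cat > h.py <<'E'
import cv2,numpy as np
def ray(c,uv):
    uv=np.atleast_2d(np.asarray(uv,float))
    d=np.c_[(uv[:,0]-c["cx"])/c["fx"],(uv[:,1]-c["cy"])/c["fy"],np.ones(len(uv))]
    return c["T"][:3,3], d@c["T"][:3,:3].T
def plane(c,uv,z):
    o,d=ray(c,uv); return (o+d*((z-o[2])/d[:,2])[:,None])[:,:2]
def proj(c,P):
    P=np.atleast_2d(P); p=(P-c["T"][:3,3])@c["T"][:3,:3]
    return np.c_[p[:,0]/p[:,2]*c["fx"]+c["cx"],p[:,1]/p[:,2]*c["fy"]+c["cy"]]
def tri(c1,a,c2,b):
    o1,d1=ray(c1,a);o2,d2=ray(c2,b);d1=d1[0];d2=d2[0]
    s=np.linalg.lstsq(np.c_[d1,-d2],o2-o1,rcond=None)[0]
    p,q=o1+s[0]*d1,o2+s[1]*d2
    return (p+q)/2,np.linalg.norm(p-q)
def comps(mask,box,minA=20):
    x0,y0,x1,y1=box
    m=np.zeros_like(mask);m[y0:y1,x0:x1]=mask[y0:y1,x0:x1]
    cs,_=cv2.findContours(m,cv2.RETR_EXTERNAL,cv2.CHAIN_APPROX_NONE)
    return sorted([c for c in cs if cv2.contourArea(c)>=minA],key=cv2.contourArea,reverse=True)
E
python3 - <<'E'
from workcell import viewer
import cv2,numpy as np
from h import *
c=viewer.calibration("top");c={**c,"T":np.array(c["T"])}
im=cv2.imread("pics/top0.png")
for n,p in dict(mark=(232,238),mask=(335,235),pencil=(367,156),pen=(371,184),tape=(404,215),roll=(309,175),block=(265,177),brown=(229,182),big=(234,305),vise=(400,290),hex=(243,147),spanL=(118,185),spanR=(185,190),paper=(297,140)).items(): print(n,plane(c,p,0.01)[0].round(3), np.linalg.norm(plane(c,p,0.01)[0]).round(3))
cv2.imwrite("pics/topz.png",cv2.resize(im[130:270,180:430],None,fx=3.2,fy=3.2,interpolation=cv2.INTER_CUBIC))
E
```

```text
mark [0.479 0.293] 0.561
mask [0.487 0.032] 0.488
pencil [ 0.694 -0.056] 0.696
pen [ 0.619 -0.064] 0.623
tape [ 0.538 -0.147] 0.558
roll [0.643 0.097] 0.65
block [0.637 0.211] 0.671
brown [0.623 0.303] 0.693
big [0.313 0.285] 0.423
vise [ 0.349 -0.129] 0.372
hex [0.717 0.269] 0.766
spanL [0.614 0.587] 0.85
spanR [0.602 0.416] 0.731
paper [0.737 0.128] 0.747
```

View pics/topz.png

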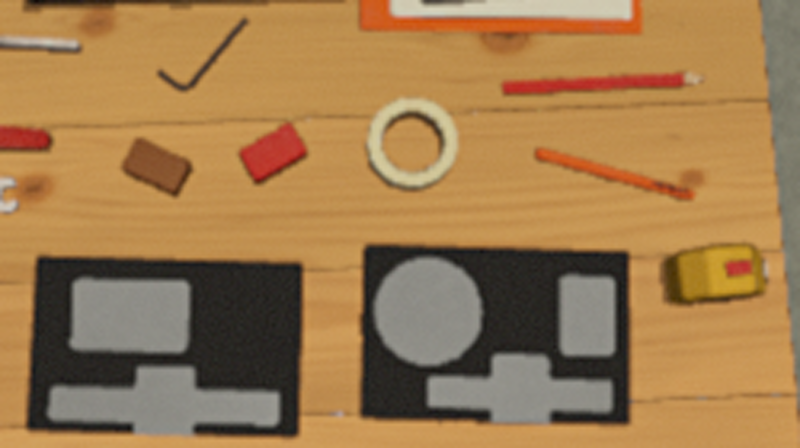

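```bash
cat >> h.py <<'E'
from scipy.spatial.transform import Rotation as Rn
import math
def plan(wps,start=None):
    """wps: list of (x,y,z,yaw,opening[,rows]) ; prints rounded rows, dead-reckoned with rounding so errors don't pile up"""
    from workcell import bot
    o=bot.get_obs()
    if start is None:
        p=np.array(o["ee_pos"]);R=Rn.from_euler("xyz",o["tcp_rot"],degrees=True)
        yaw=o["tcp_rot"][2]
    else: p=np.array(start[:3]);yaw=start[3];R=Rn.from_euler("xyz",[180,0,yaw],degrees=True)
    rows=[]
    for w in wps:
        t=np.array(w[:3]);ty=w[3];g=w[4]
        dy=(ty-yaw+180)%360-180
        n=max(math.ceil(np.linalg.norm(t-p)/0.055),math.ceil(abs(dy)/6-1e-3),1)
        if len(w)>5:n=max(n,w[5])
        p0=p.copy();y0=yaw
        for i in range(1,n+1):
            s=i/n
            pt=p0+(t-p0)*s;Rt=Rn.from_euler("xyz",[180,0,y0+dy*s],degrees=True)
            sh=np.round(R.inv().apply(pt-p)/0.06,2)+0.0
            tu=np.round((R.inv()*Rt).as_rotvec(degrees=True)/6,2)+0.0
            tu=np.clip(tu,-1,1)
            rows.append([g,sh.tolist(),tu.tolist()])
            p=p+R.apply(sh*0.06);R=R*Rn.from_rotvec(tu*6,degrees=True)
        yaw=y0+dy
    for k in range(0,len(rows),12): print(str(rows[k:k+12]).replace(" ",""))
    print("end",p.round(4),R.as_euler("xyz",degrees=True).round(2),len(rows))
def state():
    from workcell import bot
    o=bot.get_obs();print({k:np.round(o[k],4).tolist() for k in("time","ee_pos","tcp_rot","wrist_force","opening","q")})
E
python3 - <<'E'
from h import *
plan([(0.26,-0.45,0.33,40,1),(0.5,-0.12,0.30,90,1)])
E
```

```text
[[1,[0.22,-0.18,-0.55],[-0.01,0.0,-0.8]],[1,[0.24,-0.15,-0.55],[0.0,0.0,-0.8]],[1,[0.25,-0.14,-0.55],[0.0,0.0,-0.8]],[1,[0.73,-0.18,0.06],[0.0,0.0,-0.93]],[1,[0.75,-0.11,0.05],[0.0,0.0,-0.92]],[1,[0.76,-0.04,0.06],[0.0,0.0,-0.93]],[1,[0.75,0.03,0.05],[0.0,0.0,-0.92]],[1,[0.75,0.11,0.06],[0.0,0.0,-0.93]],[1,[0.73,0.18,0.05],[0.0,0.0,-0.93]],[1,[0.71,0.25,0.06],[0.0,0.0,-0.92]],[1,[0.69,0.32,0.05],[0.0,0.0,-0.93]],[1,[0.65,0.38,0.06],[0.0,0.0,-0.92]]]
end [ 0.4997 -0.1199  0.2998] [180.     0.    89.98] 12
```

Request:
arm_command:
  motion:
    - [1, [0.22, -0.18, -0.55], [-0.01, 0.0, -0.8]]
    - [1, [0.24, -0.15, -0.55], [0.0, 0.0, -0.8]]
    - [1, [0.25, -0.14, -0.55], [0.0, 0.0, -0.8]]
    - [1, [0.73, -0.18, 0.06], [0.0, 0.0, -0.93]]
    - [1, [0.75, -0.11, 0.05], [0.0, 0.0, -0.92]]
    - [1, [0.76, -0.04, 0.06], [0.0, 0.0, -0.93]]
    - [1, [0.75, 0.03, 0.05], [0.0, 0.0, -0.92]]
    - [1, [0.75, 0.11, 0.06], [0.0, 0.0, -0.93]]
    - [1, [0.73, 0.18, 0.05], [0.0, 0.0, -0.93]]
    - [1, [0.71, 0.25, 0.06], [0.0, 0.0, -0.92]]
    - [1, [0.69, 0.32, 0.05], [0.0, 0.0, -0.93]]
    - [1, [0.65, 0.38, 0.06], [0.0, 0.0, -0.92]]

```text
time: 1.65
ee_pos: [0.5005, -0.1186, 0.2998]
tcp_rot: [180.0, 0.1, 90.2]
wrist_force: [0.3, 0.2, 1.1]
opening: 0.0853
```

Request:
arm_command:
  motion:
    - [1, [0, 0, 0], [0, 0, 0]]

```text
time: 1.78
ee_pos: [0.5008, -0.1178, 0.299]
tcp_rot: [-179.9, 0.0, 90.2]
wrist_force: [-0.2, -0.2, 0.9]
opening: 0.0854
```

```bash
cat >> h.py <<'E'
def shot(name):
    from workcell import viewer
    import pickle
    c=viewer.calibration("wrist");im=viewer.camera("wrist")
    c={**c,"T":np.array(c["T"])}
    cv2.imwrite(f"pics/{name}.png",im);pickle.dump(c,open(f"pics/{name}.pkl","wb"));return c,im
def load(name):
    import pickle
    return pickle.load(open(f"pics/{name}.pkl","rb")),cv2.imread(f"pics/{name}.png")
E
python3 - <<'E'
from h import *
shot("w1"); plan([(0.5,0.06,0.3,90,1)])
E
```

```text
[[1,[0.75,0.0,0.0],[-0.01,0.01,0.0]],[1,[0.74,0.0,-0.01],[0.0,0.0,0.01]],[1,[0.75,0.0,0.0],[0.0,0.0,0.0]],[1,[0.74,0.0,0.0],[0.0,0.0,0.01]]]
end [0.4999 0.0599 0.3   ] [ 1.7999e+02 -2.0000e-02  8.9980e+01] 4
```

View pics/w1.png

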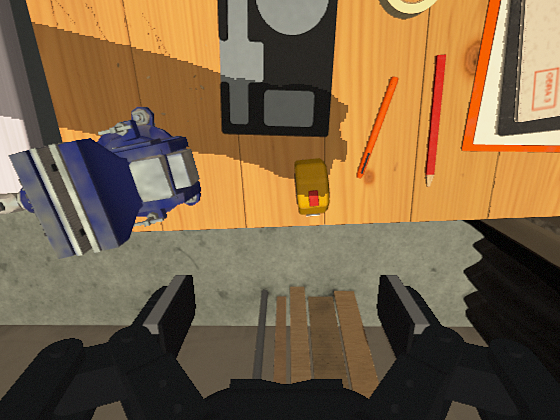

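w1 shows the tape measure at (311,187), the pen at (378,127), the pencil at (436,120) and the masking inlay at the top left. I'll take a second view from farther left.

Request:
arm_command:
  motion:
    - [1, [0.75, 0, 0], [0, 0, 0]]
    - [1, [0.75, 0, 0], [0, 0, 0]]
    - [1, [0.75, 0, 0], [0, 0, 0]]
    - [1, [0.75, 0, 0], [0, 0, 0]]
    - [1, [0, 0, 0], [0, 0, 0]]

```text
time: 2.45
ee_pos: [0.4995, 0.0613, 0.3]
tcp_rot: [180.0, 0.0, 90.1]
wrist_force: [0.3, -0.4, -0.4]
opening: 0.0858
```

Run:
```python
from h import *
shot("w2");state()
```

```text
{'time': 2.5, 'ee_pos': [0.4996, 0.0601, 0.3], 'tcp_rot': [179.9684, 0.0706, 90.0159], 'wrist_force': [0.2048, -0.7019, 0.7097], 'opening': 0.0856, 'q': [6.9026, 0.6569, 13.3569, 102.6771, -0.0738, 96.8866]}
```

Request:
arm_command:
  motion:
    - [1, [0.8, 0, 0], [0, 0, 0]]
    - [1, [0.8, 0, 0], [0, 0, 0]]
    - [1, [0.8, 0, 0], [0, 0, 0]]
    - [1, [0.8, 0, 0], [0, 0, 0]]
    - [1, [0, 0, 0], [0, 0, 0]]

```text
time: 3.12
ee_pos: [0.5002, 0.2529, 0.299]
tcp_rot: [-180.0, 0.1, 90.0]
wrist_force: [-0.5, -0.1, -0.3]
opening: 0.0851
```

Run:
```python
from h import *
shot("w3");state()
```

```text
{'time': 3.175, 'ee_pos': [0.5003, 0.2516, 0.2994], 'tcp_rot': [-179.9958, 0.0947, 89.9769], 'wrist_force': [-0.0978, -0.2762, 0.3271], 'opening': 0.0854, 'q': [26.7387, 8.6786, 21.8511, 103.2188, -0.0826, 116.7618]}
```

View pics/w2.png

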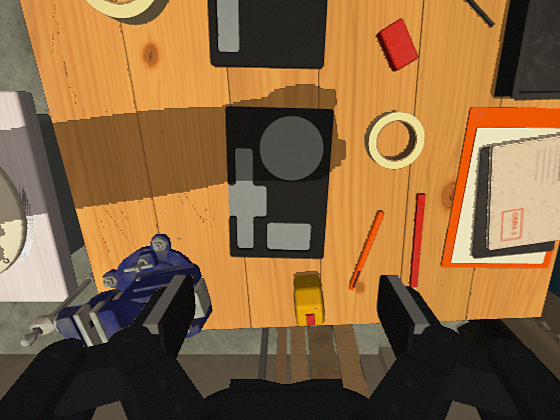

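View pics/w3.png

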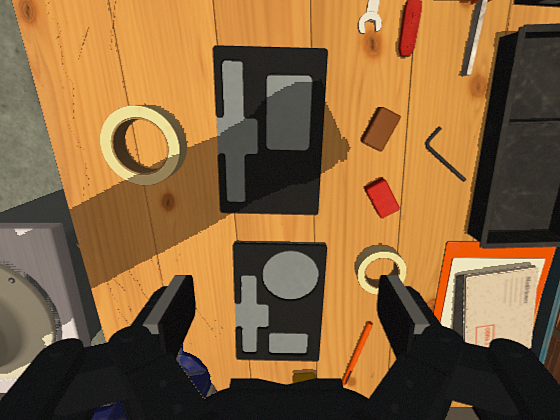

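w2 shows the masking inlay at about (280,182), the small roll at (395,140) and the red block at (397,45). w3 shows the marking inlay at (270,130), the red block at (381,198), the brown one at (381,129) and the large roll at (142,145). Now I measure.

```bash
cat >> h.py <<'E'
def masks(im):
    h=cv2.cvtColor(im,cv2.COLOR_BGR2HSV);H,S,V=[h[...,i].astype(int) for i in range(3)]
    u=lambda m:(m.astype(np.uint8)*255)
    return dict(red=u(((H<5)|(H>174))&(S>150)&(V>70)),orange=u((H>=5)&(H<=12)&(S>185)&(V>120)),
      yellow=u((H>=20)&(H<=32)&(S>170)&(V>60)),cream=u((H>=15)&(H<=32)&(S<110)&(V>120)),gray=u((S<60)),dark=u((V<60)&(S<90)))
def mid(cnt): r=cv2.minAreaRect(cnt);return r
E
python3 - <<'E'
from h import *
def foam(name,box,tag):
    c,im=load(name);g=masks(im)["gray"]
    cs=comps(g,box,2000)[:1]
    for k in cs:
        b=cv2.boxPoints(cv2.minAreaRect(k)); print(name,tag,"corners px",b.round(1).tolist())
        P=plane(c,b,0.012);print("   centre z12",P.mean(0).round(4),"sides",[round(float(np.linalg.norm(P[i]-P[i-1])),4) for i in range(4)])
        for i in range(4):
            d=P[i]-P[i-1]; print("   ang",round(math.degrees(math.atan2(d[1],d[0])),2),end="")
        print()
        h=cv2.cvtColor(im,cv2.COLOR_BGR2HSV);V=h[...,2];m=((V>68)&(h[...,1]<60)).astype(np.uint8)*255
        inn=np.zeros_like(g);cv2.drawContours(inn,[k],-1,255,-1);inn=cv2.erode(inn,np.ones((3,3)))
        for q in comps(m&inn,(0,0,560,420),150):
            r=cv2.minAreaRect(q);Q=plane(c,cv2.boxPoints(r),0.006);M=plane(c,q[:,0,:],0.006)
            print("   cut",np.round(r[0],1),"c",Q.mean(0).round(4),"size",[round(float(np.linalg.norm(Q[i]-Q[i-1])),4) for i in (1,2)],"bbox",M.min(0).round(4),M.max(0).round(4))
foam("w2",(200,95,345,265),"mask"); foam("w3",(228,236,330,365),"mask");foam("w3",(205,40,335,220),"mark")
E
```

```text
w2 mask corners px [[221.6999969482422, 255.3000030517578], [226.5, 105.9000015258789], [332.3999938964844, 109.30000305175781], [327.6000061035156, 258.70001220703125]]
   centre z12 [0.4868 0.0322] sides [0.1579, 0.2117, 0.1353, 0.2123]
   ang 177.96   ang 84.65   ang -1.76   ang -89.26
   cut [291.  147.5] c [0.506  0.0855] size [0.0809, 0.0839] bbox [0.4641 0.0435] [0.548  0.1274]
   cut [248. 198.] c [0.4453 0.0123] size [0.0485, 0.1449] bbox [ 0.4188 -0.0601] [0.4712 0.0848]
   cut [288.5 236. ] c [ 0.503  -0.0426] size [0.0626, 0.0416] bbox [ 0.471  -0.0634] [ 0.5348 -0.0218]
w3 mask corners px [[230.60000610351562, 358.29998779296875], [233.10000610351562, 240.39999389648438], [325.29998779296875, 242.3000030517578], [322.79998779296875, 360.20001220703125]]
   centre z12 [0.487  0.0358] sides [0.1547, 0.2157, 0.1347, 0.2161]
   ang 178.55   ang 85.84   ang -1.3   ang -88.85
   cut [290.5 274.5] c [0.5066 0.0843] size [0.0823, 0.0818] bbox [0.4641 0.0434] [0.5489 0.1252]
   cut [252. 313.] c [0.4449 0.0121] size [0.0492, 0.1448] bbox [ 0.4196 -0.0603] [0.471  0.0845]
   cut [288.  342.5] c [ 0.503  -0.0429] size [0.0626, 0.0388] bbox [ 0.471  -0.0624] [ 0.5348 -0.0235]
w3 mark corners px [[209.39999389648438, 211.39999389648438], [213.0, 46.0], [326.1000061035156, 48.599998474121094], [322.5, 213.89999389648438]]
   centre z12 [0.4757 0.2932] sides [0.1602, 0.211, 0.1362, 0.2109]
   ang 178.65   ang 84.37   ang -1.19   ang -89.12
   cut [237.  130.5] c [0.4347 0.2943] size [0.047, 0.1819] bbox [0.4097 0.2034] [0.4606 0.3852]
   cut [289. 112.] c [0.5037 0.3222] size [0.0576, 0.0918] bbox [0.4743 0.2763] [0.5325 0.3681]
```

```bash
cat >> h.py <<'E'
def wrect(c,cnt,z):
    W=(plane(c,cnt[:,0,:],z)*1000).astype(np.float32)
    (cx,cy),(a,b),t=cv2.minAreaRect(W)
    if a>b: a,b,t=b,a,t+90   # now b is the long side, at angle t+90
    return (round(cx/1000,4),round(cy/1000,4)),(round(a,1),round(b,1)),round((t+90+90)%180-90,2)  # long axis angle
E
python3 - <<'E'
from h import *
def foam(name,box,tag):
    c,im=load(name);g=masks(im)["gray"]
    k=comps(g,box,2000)[0]
    print(name,tag,wrect(c,k,0.012))
    h=cv2.cvtColor(im,cv2.COLOR_BGR2HSV);V=h[...,2];m=((V>68)&(h[...,1]<60)).astype(np.uint8)*255
    inn=np.zeros_like(g);cv2.drawContours(inn,[k],-1,255,-1);inn=cv2.erode(inn,np.ones((3,3)))
    for q in comps(m&inn,(0,0,560,420),150): print("   cut",wrect(c,q,0.006))
foam("w2",(200,95,345,265),"mask"); foam("w3",(228,236,330,365),"mask");foam("w3",(205,40,335,220),"mark")
print("-- objects")
def ob(name,col,box,z,minA=60):
    c,im=load(name);k=comps(masks(im)[col],box,minA)
    for q in k[:1]:
        r=cv2.minAreaRect(q);M=cv2.moments(q);cc=(M["m10"]/M["m00"],M["m01"]/M["m00"])
        print(name,col,np.round(cc,1),"bb",cv2.boundingRect(q),wrect(c,q,z));return c,cc
def two(t,a,b):
    if a and b: p,e=tri(a[0],a[1],b[0],b[1]);print("  ",t,"tri",p.round(4),"miss",round(e,4))
two("pencil",ob("w1","red",(415,50,455,190),0.0065),ob("w2","red",(405,190,432,300),.0065))
two("pen",ob("w1","orange",(350,70,405,185),.009),ob("w2","orange",(345,205,390,295),.009))
two("tape",ob("w1","yellow",(290,150,335,222),.033),ob("w2","yellow",(285,265,335,330),.033))
two("roll",ob("w2","cream",(355,100,440,180),.024),ob("w3","cream",(345,240,412,300),.024))
two("block",ob("w2","red",(365,10,425,80),.02),ob("w3","red",(355,165,410,225),.02))
E
```

```text
w2 mask ((0.4875, 0.0322), (137.4, 211.5), 88.24)
   cut ((0.506, 0.0855), (83.9, 84.0), 0.0)
   cut ((0.445, 0.0122), (51.8, 145.3), 88.86)
   cut ((0.5029, -0.0426), (41.6, 63.9), 0.01)
w3 mask ((0.4875, 0.0358), (136.7, 215.7), 88.6)
   cut ((0.5065, 0.0843), (81.8, 84.8), 0.01)
   cut ((0.445, 0.0119), (51.3, 145.0), 88.94)
   cut ((0.5029, -0.0429), (38.8, 63.8), 0.03)
w3 mark ((0.4781, 0.2931), (137.7, 210.6), 88.6)
   cut ((0.4349, 0.2941), (50.2, 181.8), 88.25)
   cut ((0.5034, 0.3222), (58.2, 91.7), 89.96)
-- objects
w1 red [435.5 112.8] bb (426, 55, 20, 120) ((0.6939, -0.053), (10.8, 148.4), -86.99)
w2 red [417.2 239.2] bb (410, 194, 15, 93) ((0.6937, -0.0522), (10.7, 149.2), -86.99)
   pencil tri [ 0.6931 -0.0468  0.0074] miss 0.0002
w1 orange [377.2 125.5] bb (357, 77, 42, 101) ((0.6175, -0.0677), (10.0, 133.1), 74.4)
w2 orange [367.4 245.8] bb (349, 211, 35, 79) ((0.6175, -0.0663), (9.9, 133.3), 74.38)
   pen tri [ 0.6236 -0.0638 -0.0064] miss 0.0011
w1 yellow [311.7 185.8] bb (295, 158, 34, 56) ((0.5343, -0.1389), (42.1, 73.2), -84.62)
w2 yellow [308.2 298.5] bb (294, 275, 30, 51) ((0.5329, -0.135), (41.7, 86.4), -84.7)
   tape tri [ 0.5343 -0.1417  0.0178] miss 0.0015
w2 cream [396.  139.9] bb (369, 112, 55, 57) ((0.6404, 0.0978), (69.2, 71.3), -85.23)
w3 cream [379.1 267.8] bb (357, 251, 49, 43) ((0.638, 0.1022), (64.0, 71.2), 30.32)
   roll tri [0.6437 0.097  0.0066] miss 0.0043
w2 red [397.9  44.2] bb (380, 19, 38, 51) ((0.6307, 0.208), (32.5, 48.4), -59.37)
w3 red [381.8 197.5] bb (366, 179, 33, 39) ((0.6305, 0.2124), (28.7, 53.0), -59.36)
   block tri [0.6334 0.2103 0.0126] miss 0.0008
```

Run:
```python
from h import *
def crop(n,x,y,s=44,k=6): return cv2.resize(cv2.imread(f"pics/{n}.png")[max(0,y-s):y+s,x-s:x+s][:2*s],(390,290) if False else (2*s*k//2,2*s*k//2),interpolation=cv2.INTER_CUBIC)
a=np.hstack([crop("w1",311,187),crop("w2",308,295),crop("w3",381,165)])
b=np.hstack([crop("w2",395,140),crop("w2",397,46),crop("w1",430,165)])
cv2.imwrite("pics/crops.png",np.vstack([a,b]));print(a.shape)
```

```text
(264, 792, 3)
```

View pics/crops.png

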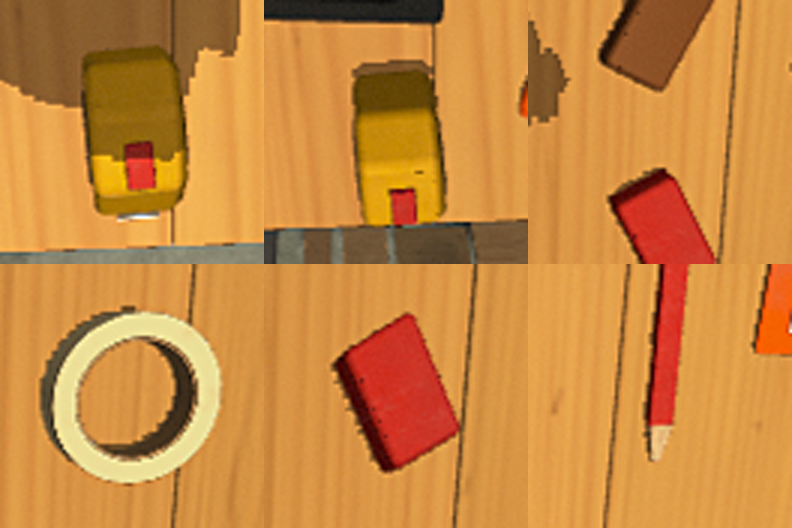

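The crops confirm the red block (below the brown one), the small roll, the pencil with its pale tip at (429,186), and the tape measure with its hook toward −y.

Run:
```python
from h import *
c1,_=load("w1");c2,_=load("w2")
print("label",tri(c1,(313.7,198),c2,(310.7,319.7)))
print("tip",plane(c1,(429,185.7),.0035))
print("pencil far end w1",plane(c1,(441,55),.007),"w2",plane(c2,(421,194),.007))
print("+y bottom", plane(c1,(310.3,158.7),.003),plane(c2,(306.7,275),.003))
for z in(0.03,0.05,.06,.066): print("-y",z,plane(c1,(312,213.5),z), plane(c1,(313,216),z))
c,im=load("w1");print(c1["T"][:3,3],c2["T"][:3,3])
import sys
```

```text
label (array([ 0.53421428, -0.14569777,  0.063496  ]), np.float64(0.00016102795463219976))
tip [[ 0.70075379 -0.14454914]]
pencil far end w1 [[0.68974728 0.02086477]] w2 [[0.68934451 0.02223058]]
+y bottom [[ 0.53332038 -0.107363  ]] [[ 0.53143786 -0.1091073 ]]
-y 0.03 [[ 0.53565848 -0.17729075]] [[ 0.53712447 -0.1808823 ]]
-y 0.05 [[ 0.5339511  -0.17043311]] [[ 0.5353458  -0.17384999]]
-y 0.06 [[ 0.53309742 -0.1670043 ]] [[ 0.53445647 -0.17033384]]
-y 0.066 [[ 0.53258521 -0.164947  ]] [[ 0.53392286 -0.16822415]]
[ 0.50055198 -0.03628606  0.44123401] [0.49922792 0.14285554 0.44227146]
```

Run:
```python
from h import *
plan([(0.534,-0.146,0.20,94.5,1),(0.534,-0.146,0.017,94.5,1,5)])
```

```text
[[1,[-0.83,0.07,0.21],[0.0,0.02,-0.09]],[1,[-0.83,0.06,0.21],[0.0,0.0,-0.1]],[1,[-0.83,0.06,0.2],[0.0,0.0,-0.09]],[1,[-0.83,0.04,0.21],[0.0,0.0,-0.1]],[1,[-0.83,0.04,0.2],[0.0,0.0,-0.09]],[1,[-0.83,0.03,0.21],[0.0,0.0,-0.1]],[1,[-0.83,0.02,0.21],[0.0,0.0,-0.09]],[1,[-0.83,0.02,0.2],[0.0,0.0,-0.09]],[1,[0.0,0.0,0.61],[0.0,0.0,0.0]],[1,[0.0,0.0,0.61],[0.0,0.0,0.0]],[1,[0.0,0.0,0.61],[0.0,0.0,0.0]],[1,[0.0,0.0,0.61],[0.0,0.0,0.0]]]
[[1,[0.0,0.0,0.61],[0.0,0.0,0.0]]]
end [ 0.5342 -0.1459  0.0173] [-1.800e+02 -3.000e-02  9.448e+01] 13
```

Request:
arm_command:
  motion:
    - [1, [-0.83, 0.07, 0.21], [0, 0.0, -0.09]]
    - [1, [-0.83, 0.06, 0.21], [0, 0, -0.1]]
    - [1, [-0.83, 0.06, 0.2], [0, 0, -0.09]]
    - [1, [-0.83, 0.04, 0.21], [0, 0, -0.1]]
    - [1, [-0.83, 0.04, 0.2], [0, 0, -0.09]]
    - [1, [-0.83, 0.03, 0.21], [0, 0, -0.1]]
    - [1, [-0.83, 0.02, 0.21], [0, 0, -0.09]]
    - [1, [-0.83, 0.02, 0.2], [0, 0, -0.09]]
    - [1, [0, 0, 0.61], [0, 0, 0]]
    - [1, [0, 0, 0], [0, 0, 0]]

```text
time: 4.42
ee_pos: [0.5317, -0.1476, 0.1624]
tcp_rot: [-179.8, -0.0, 94.3]
wrist_force: [-0.4, 0.4, 0.0]
opening: 0.0852
```

Run:
```python
from h import *
shot("w4");state();plan([(0.534,-0.146,0.017,94.5,1,4)])
```

```text
{'time': 4.475, 'ee_pos': [0.5326, -0.147, 0.1644], 'tcp_rot': [-179.9291, 0.0336, 94.3371], 'wrist_force': [-0.4242, 0.339, 0.453], 'opening': 0.0851, 'q': [-15.3989, 4.5163, 2.1833, 87.7224, -0.0555, 70.264]}
[[1,[0.0,0.01,0.61],[-0.01,0.01,-0.01]],[1,[0.01,0.0,0.62],[0.0,0.0,0.0]],[1,[0.0,0.01,0.61],[0.0,0.0,-0.01]],[1,[0.0,0.01,0.62],[0.0,0.0,-0.01]]]
end [ 0.5343 -0.1462  0.0168] [-1.7999e+02 -3.0000e-02  9.4520e+01] 4
```

View pics/w4.png

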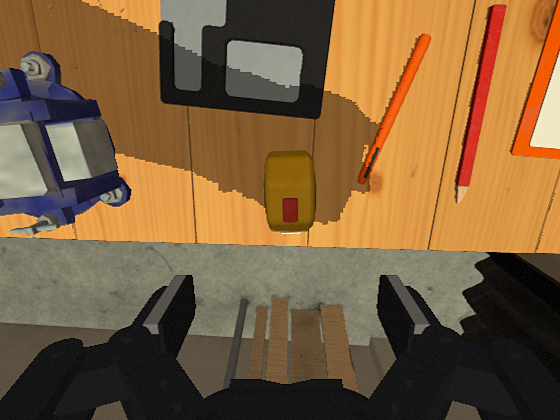

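Run:
```python
from h import *
c,_=load("w4");print("+y bottom",plane(c,(290,152),.004),"hook",[plane(c,(291,233),z).round(4).tolist() for z in(.03,.05,.066)])
c1,_=load("w1");print(tri(c1,(313.7,198),c,(290,210)))
```

```text
+y bottom [[ 0.53154219 -0.10849313]] hook [[[0.5378, -0.179]], [[0.5369, -0.1708]], [[0.5362, -0.1642]]]
(array([ 0.53391113, -0.14454916,  0.0671805 ]), np.float64(0.00019100143435167824))
```

Request:
arm_command:
  motion:
    - [0.75, [0, 0.01, 0.61], [0, 0, -0.01]]
    - [0.75, [0.01, 0, 0.62], [0, 0, 0]]
    - [0.75, [0, 0.01, 0.61], [0, 0, -0.01]]

```text
time: 4.85
ee_pos: [0.5359, -0.1452, 0.0555]
tcp_rot: [179.8, 0.1, 94.6]
wrist_force: [0.1, -0.1, -0.9]
opening: 0.064
```

Request:
arm_command:
  motion:
    - [0.75, [0, 0, 0.4], [0, 0, 0]]
    - [0.75, [0, 0, 0.22], [0, 0, 0]]
    - [0.3, [0, 0, 0], [0, 0, 0]]
    - [0.3, [0, 0, 0], [0, 0, 0]]
    - [0.3, [0, 0, 0], [0, 0, 0]]
    - [0.3, [0, 0, 0], [0, 0, 0]]
  newtons: 40

```text
time: 5.6
ee_pos: [0.5359, -0.1453, 0.0183]
tcp_rot: [179.9, 0.1, 94.6]
wrist_force: [-1.9, 1.0, 6.4]
opening: 0.0398
```

Run:
```python
from h import *
plan([(0.536,-0.1453,0.14,94.6,.3),(0.5034,0.3235,0.14,88.6,.3),(0.5034,0.3235,0.05,88.6,.3)])
```

```text
[[0.3,[0.0,0.0,-0.68],[0.02,0.02,0.0]],[0.3,[0.0,0.0,-0.67],[0.0,0.0,0.0]],[0.3,[0.0,0.0,-0.68],[0.0,0.0,0.0]],[0.3,[0.87,0.01,0.0],[0.0,0.0,0.11]],[0.3,[0.87,0.0,0.0],[0.0,0.0,0.11]],[0.3,[0.87,-0.01,0.0],[0.0,0.0,0.11]],[0.3,[0.87,-0.02,0.0],[0.0,0.0,0.11]],[0.3,[0.87,-0.03,0.0],[0.0,0.0,0.12]],[0.3,[0.87,-0.04,0.0],[0.0,0.0,0.11]],[0.3,[0.87,-0.05,0.0],[0.0,0.0,0.11]],[0.3,[0.87,-0.06,0.0],[0.0,0.0,0.11]],[0.3,[0.86,-0.08,0.01],[0.0,0.0,0.11]]]
[[0.3,[0.0,0.0,0.75],[0.0,0.0,0.0]],[0.3,[0.0,0.0,0.75],[0.0,0.0,0.0]]]
end [0.5032 0.3234 0.0497] [ 1.7999e+02 -3.0000e-02  8.8600e+01] 14
```

Request:
arm_command:
  motion:
    - [0.3, [0, 0, -0.68], [0.0, 0.0, 0]]
    - [0.3, [0, 0, -0.68], [0, 0, 0]]
    - [0.3, [0, 0, -0.68], [0, 0, 0]]
    - [0.3, [0.87, 0.01, 0], [0, 0, 0.11]]
    - [0.3, [0.87, 0, 0], [0, 0, 0.11]]
    - [0.3, [0.87, -0.01, 0], [0, 0, 0.11]]
    - [0.3, [0.87, -0.02, 0], [0, 0, 0.11]]
    - [0.3, [0.87, -0.03, 0], [0, 0, 0.12]]
    - [0.3, [0.87, -0.04, 0], [0, 0, 0.11]]
    - [0.3, [0.87, -0.05, 0], [0, 0, 0.11]]
    - [0.3, [0.87, -0.06, 0], [0, 0, 0.11]]
    - [0.3, [0.86, -0.08, 0], [0, 0, 0.11]]

```text
time: 7.1
ee_pos: [0.5021, 0.3253, 0.1387]
tcp_rot: [180.0, 0.1, 88.6]
wrist_force: [1.6, -0.8, -2.8]
opening: 0.0398
```

Request:
arm_command:
  motion:
    - [0.3, [0, 0, 0.5], [0, 0, 0]]
    - [0.3, [0, 0, 0.5], [0, 0, 0]]
    - [0.3, [0, 0, 0], [0, 0, 0]]

```text
time: 7.48
ee_pos: [0.501, 0.3228, 0.0762]
tcp_rot: [-179.8, 0.2, 88.6]
wrist_force: [-0.5, -0.2, -3.6]
opening: 0.0395
```

Run:
```python
from h import *
shot("w5");state()
```

```text
{'time': 7.525, 'ee_pos': [0.5019, 0.3232, 0.0783], 'tcp_rot': [-179.9243, 0.1241, 88.6014], 'wrist_force': [-0.3142, -0.8735, -3.5011], 'opening': 0.0392, 'q': [32.8104, 11.2444, 0.1474, 79.0354, -0.0601, 124.2092]}
```

View pics/w5.png

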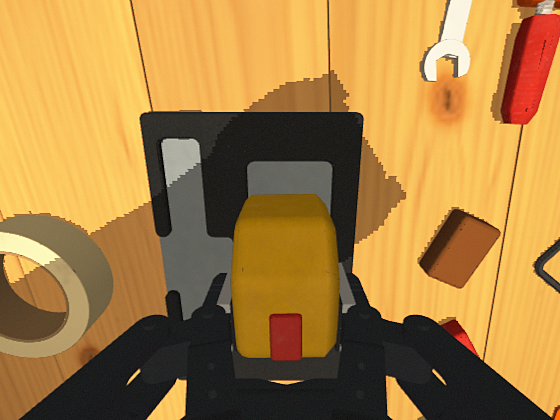

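w5 shows the tape over its pocket. The pocket's far edge is at row 161, columns 248–333, and the tape's far end at rows 195–215.

Run:
```python
from h import *
c,_=load("w5")
print("pocket top corners z12",plane(c,[(248,161),(333,161)],.012).round(4).tolist())
print("inlay +y corners",plane(c,[(142,113),(363,114)],.012).round(4).tolist())
print("tape +y end at bottom z60", plane(c,[(234,215),(335,215)],.06+.004).round(4).tolist(),plane(c,[(234,215),(285,195)],.1).round(4).tolist())
```

```text
pocket top corners z12 [[0.4772, 0.3696], [0.532, 0.3683]]
inlay +y corners [[0.4137, 0.4009], [0.5498, 0.3969]]
tape +y end at bottom z60 [[0.4749, 0.3511], [0.5264, 0.3499]] [[0.4815, 0.3636], [0.5017, 0.3713]]
```

Request:
arm_command:
  motion:
    - [0.3, [0, 0.04, 0.4], [0, 0, 0]]
    - [0.3, [0, 0, 0.3], [0, 0, 0]]
    - [0.3, [0, 0, 0.12], [0, 0, 0]]
    - [0.3, [0, 0, 0.05], [0, 0, 0]]
    - [0.3, [0, 0, 0], [0, 0, 0]]

```text
time: 8.15
ee_pos: [0.5052, 0.3236, 0.0272]
tcp_rot: [179.9, 0.0, 88.6]
wrist_force: [-0.3, 0.1, -3.6]
opening: 0.0396
```

Request:
arm_command:
  motion:
    - [0.3, [0, 0, 0.03], [0, 0, 0]]
    - [0.3, [0, 0, 0.02], [0, 0, 0]]
    - [0.3, [0, 0, 0], [0, 0, 0]]

```text
time: 8.52
ee_pos: [0.5052, 0.3237, 0.0244]
tcp_rot: [179.9, 0.0, 88.6]
wrist_force: [-1.6, -1.3, 2.6]
opening: 0.0394
```

Request:
arm_command:
  motion:
    - [0.65, [0, 0, 0], [0, 0, 0]]
    - [0.65, [0, 0, 0], [0, 0, 0]]
    - [0.65, [0, 0, 0], [0, 0, 0]]
    - [0.65, [0, 0, -0.5], [0, 0, 0]]
    - [0.65, [0, 0, -0.9], [0, 0, 0]]
    - [0.65, [0, 0, -0.9], [0, 0, 0]]
    - [0.65, [0, 0, -0.9], [0, 0, 0]]
    - [0.65, [0, 0, 0], [0, 0, 0]]

```text
time: 9.52
ee_pos: [0.5062, 0.3245, 0.2208]
tcp_rot: [179.6, -0.2, 88.6]
wrist_force: [0.5, 0.4, -0.9]
opening: 0.0557
```

Run:
```python
from h import *
shot("w6");state()
```

```text
{'time': 9.575, 'ee_pos': [0.5056, 0.3242, 0.2179], 'tcp_rot': [179.7825, -0.075, 88.6014], 'wrist_force': [-0.6774, 0.0575, -1.4674], 'opening': 0.0556, 'q': [32.6929, 11.5956, 15.9813, 94.1635, -0.0598, 124.0916]}
```

View pics/w6.png

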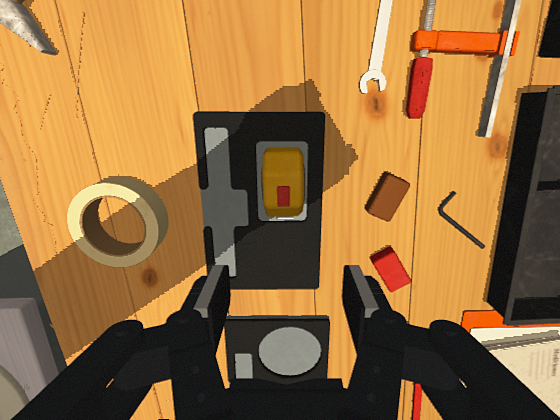

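w6 shows the tape measure inside its pocket, with grey floor visible all round (tape at (283,180), pocket 256–307 × 142–220). Next is the pencil.

Run:
```python
from h import *
c,_=load("w6")
print("slot +y end",plane(c,[(206,127),(228,127)],.012).round(4).tolist(),"slot -y",plane(c,[(215,276),(237,277)],.006).round(4).tolist(), "scoop",plane(c,[(248,190),(248,225)],.006).round(4).tolist())
plan([(0.68,-0.05,0.16,93.5,.35),(0.695,-0.061,0.06,93.5,.35)])
```

```text
slot +y end [[0.424, 0.3855], [0.4473, 0.3849]] slot -y [[0.4149, 0.2036], [0.4425, 0.2014]] scoop [[0.4634, 0.3139], [0.4607, 0.271]]
[[0.35,[-0.77,0.38,0.12],[0.04,-0.01,-0.1]],[0.35,[-0.78,0.38,0.12],[0.0,0.0,-0.1]],[0.35,[-0.77,0.36,0.12],[0.0,0.0,-0.11]],[0.35,[-0.79,0.36,0.12],[0.0,0.0,-0.1]],[0.35,[-0.78,0.35,0.12],[0.0,0.0,-0.1]],[0.35,[-0.79,0.34,0.12],[0.0,0.0,-0.1]],[0.35,[-0.79,0.33,0.12],[0.0,0.0,-0.1]],[0.35,[-0.8,0.32,0.12],[0.0,0.0,-0.11]],[0.35,[-0.1,0.12,0.83],[0.0,0.0,0.0]],[0.35,[-0.1,0.12,0.84],[0.0,0.0,0.0]]]
end [ 0.6948 -0.061   0.06  ] [-1.7998e+02 -2.0000e-02  9.3520e+01] 10
```

Request:
arm_command:
  motion:
    - [0.35, [-0.77, 0.38, 0.12], [0.02, 0, -0.1]]
    - [0.35, [-0.78, 0.38, 0.12], [0, 0, -0.1]]
    - [0.35, [-0.77, 0.36, 0.12], [0, 0, -0.11]]
    - [0.35, [-0.79, 0.36, 0.12], [0, 0, -0.1]]
    - [0.35, [-0.78, 0.35, 0.12], [0, 0, -0.1]]
    - [0.35, [-0.79, 0.34, 0.12], [0, 0, -0.1]]
    - [0.35, [-0.79, 0.33, 0.12], [0, 0, -0.1]]
    - [0.35, [-0.8, 0.32, 0.12], [0, 0, -0.11]]
    - [0.35, [-0.1, 0.12, 0.6], [0, 0, 0]]
    - [0.35, [-0.1, 0.12, 0.6], [0, 0, 0]]
    - [0.35, [0, 0, 0], [0, 0, 0]]

```text
time: 10.95
ee_pos: [0.6916, -0.0619, 0.0811]
tcp_rot: [-179.5, -0.0, 93.5]
wrist_force: [-0.6, 0.5, 0.1]
opening: 0.0299
```

Run:
```python
from h import *
shot("w7");state();plan([(0.695,-0.061,0.004,93.5,.35)])
```

```text
{'time': 11.0, 'ee_pos': [0.6925, -0.0616, 0.084], 'tcp_rot': [-179.6554, 0.0046, 93.5056], 'wrist_force': [0.5578, 0.5624, 1.1687], 'opening': 0.0301, 'q': [-5.0594, 25.1292, 18.1732, 83.384, -0.0559, 81.4352]}
[[0.35,[0.0,0.03,0.67],[-0.06,0.0,0.0]],[0.35,[0.01,0.02,0.66],[0.0,0.0,0.0]]]
end [ 0.6952 -0.0608  0.0042] [179.98   0.    93.51] 2
```

View pics/w7.png

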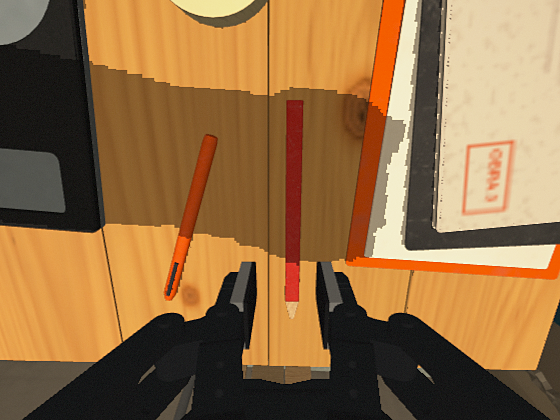

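Run:
```python
from h import *
c,im=load("w7");print("ends",plane(c,[(295,100),(291,318)],.0055).round(4).tolist())
k=comps(masks(im)["red"],(280,90,310,310),100)
print(wrect(c,k[0],.007))
```

```text
ends [[0.6913, 0.022], [0.6995, -0.1441]]
((0.6949, -0.0521), (10.3, 148.5), -87.05)
```

Request:
arm_command:
  motion:
    - [0.35, [0, 0.03, 0.67], [-0.05, 0, 0]]
    - [0.35, [0, 0.02, 0.55], [0, 0, 0]]
    - [0.35, [0, 0, 0], [0, 0, 0]]

```text
time: 11.38
ee_pos: [0.6956, -0.0609, 0.012]
tcp_rot: [180.0, 0.0, 93.5]
wrist_force: [-0.9, -0.2, -0.4]
opening: 0.0298
```

Request:
arm_command:
  motion:
    - [0.35, [0, 0, 0.1], [0, 0, 0]]
    - [0.35, [0, 0, 0.05], [0, 0, 0]]
    - [0.35, [0, 0, 0], [0, 0, 0]]
    - [0.0, [0, 0, 0], [0, 0, 0]]
    - [0.0, [0, 0, 0], [0, 0, 0]]
    - [0.0, [0, 0, 0], [0, 0, 0]]
  newtons: 25

```text
time: 12.12
ee_pos: [0.6972, -0.0616, 0.0046]
tcp_rot: [179.7, 0.1, 93.5]
wrist_force: [-0.4, -0.7, 5.0]
opening: 0.0095
```

Request:
arm_command:
  motion:
    - [0, [0, 0, -0.5], [0, 0, 0]]
    - [0, [0, 0, -0.9], [0, 0, 0]]
    - [0, [0, 0, -0.9], [0, 0, 0]]
    - [0, [0, 0, 0], [0, 0, 0]]

```text
time: 12.62
ee_pos: [0.6984, -0.0616, 0.1476]
tcp_rot: [179.3, 0.1, 93.5]
wrist_force: [1.1, -0.3, -1.2]
opening: 0.0092
```

Run:
```python
from h import *
shot("w8");state();plan([(0.4322,0.294,0.12,88.4,0)])
```

```text
{'time': 12.675, 'ee_pos': [0.6975, -0.0615, 0.1443], 'tcp_rot': [179.565, 0.0782, 93.5177], 'wrist_force': [0.803, -0.0717, -0.6562], 'opening': 0.0093, 'q': [-5.0372, 25.0469, 24.7072, 89.2186, -0.0127, 81.4448]}
[[0,[0.69,-0.45,0.04],[0.07,0.01,0.09]],[0,[0.68,-0.46,0.05],[0.0,0.0,0.1]],[0,[0.68,-0.46,0.04],[0.0,0.0,0.09]],[0,[0.67,-0.47,0.04],[0.0,0.0,0.1]],[0,[0.67,-0.48,0.05],[0.0,0.0,0.09]],[0,[0.67,-0.48,0.04],[0.0,0.0,0.1]],[0,[0.66,-0.49,0.05],[0.0,0.0,0.09]],[0,[0.65,-0.5,0.04],[0.0,0.0,0.1]],[0,[0.65,-0.5,0.05],[0.0,0.0,0.09]]]
end [0.4322 0.2941 0.1199] [1.7998e+02 1.0000e-02 8.8420e+01] 9
```

View pics/w8.png

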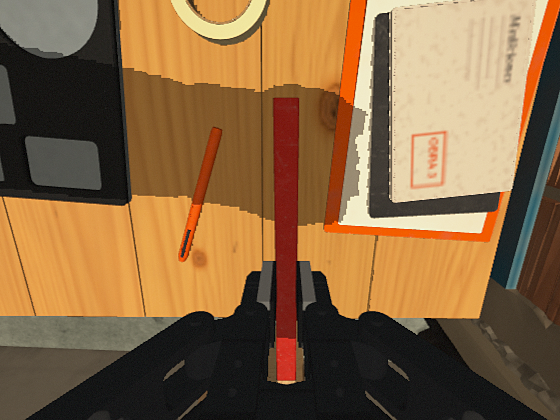

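Run:
```python
from h import *
c,_=load("w8");p=np.array([0.6975,-0.0615,.1443]);R=Rn.from_euler("xyz",[179.565,.078,93.518],degrees=True).as_matrix()
for uv in [(258,265),(200,318),(370,318),(165,330),(120,345),(325,272),(398,325),(430,343),(60,380),(520,400)]:
    o,d=ray(c,uv);o=R.T@(o-p);d=R.T@d[0]
    for xt in(0.0,0.011,0.02): 
        s=(xt-o[0])/d[0];q=o+s*d;print(uv,xt,(q*1000).round(0)[1:],end=" | ")
    print()
print(plane(c,[(286,97)],.147), plane(c,[(286,381)],.147))
```

```text
(258, 265) 0.0 [-14.   7.] | (258, 265) 0.011 [-12. -14.] | (258, 265) 0.02 [-11. -31.] | 
(200, 318) 0.0 [-34. -37.] | (200, 318) 0.011 [-29. -52.] | (200, 318) 0.02 [-26. -64.] | 
(370, 318) 0.0 [ 34. -38.] | (370, 318) 0.011 [ 30. -52.] | (370, 318) 0.02 [ 26. -64.] | 
(165, 330) 0.0 [-45. -45.] | (165, 330) 0.011 [-39. -58.] | (165, 330) 0.02 [-34. -69.] | 
(120, 345) 0.0 [-59. -53.] | (120, 345) 0.011 [-51. -65.] | (120, 345) 0.02 [-44. -75.] | 
(325, 272) 0.0 [21. -1.] | (325, 272) 0.011 [ 18. -20.] | (325, 272) 0.02 [ 16. -36.] | 
(398, 325) 0.0 [ 44. -42.] | (398, 325) 0.011 [ 38. -56.] | (398, 325) 0.02 [ 33. -68.] | 
(430, 343) 0.0 [ 52. -52.] | (430, 343) 0.011 [ 45. -65.] | (430, 343) 0.02 [ 39. -75.] | 
(60, 380) 0.0 [-70. -68.] | (60, 380) 0.011 [-60. -78.] | (60, 380) 0.02 [-53. -87.] | 
(520, 400) 0.0 [ 68. -75.] | (520, 400) 0.011 [ 59. -85.] | (520, 400) 0.02 [ 51. -93.] | 
[[0.69300799 0.02235178]] [[ 0.70227835 -0.13072193]]
```

Request:
arm_command:
  motion:
    - [0, [0.69, -0.45, 0.04], [0.05, 0, 0.09]]
    - [0, [0.68, -0.46, 0.05], [0, 0, 0.1]]
    - [0, [0.68, -0.46, 0.04], [0, 0, 0.09]]
    - [0, [0.67, -0.47, 0.04], [0, 0, 0.1]]
    - [0, [0.67, -0.48, 0.05], [0, 0, 0.09]]
    - [0, [0.67, -0.48, 0.04], [0, 0, 0.1]]
    - [0, [0.66, -0.49, 0.05], [0, 0, 0.09]]
    - [0, [0.65, -0.5, 0.04], [0, 0, 0.1]]
    - [0, [0.65, -0.57, 0.05], [0, 0, 0.09]]
    - [0, [0, 0, 0], [0, 0, 0]]

```text
time: 13.92
ee_pos: [0.4242, 0.2958, 0.116]
tcp_rot: [-179.8, 0.1, 88.7]
wrist_force: [-0.7, -0.2, 1.3]
opening: 0.0093
```

Run:
```python
from h import *
shot("w9");state()
```

```text
{'time': 13.975, 'ee_pos': [0.4253, 0.2948, 0.1163], 'tcp_rot': [-179.8012, 0.1379, 88.5914], 'wrist_force': [0.3121, -0.997, -0.321], 'opening': 0.0096, 'q': [34.7194, 0.0554, -7.7262, 82.4602, 0.0058, 126.1282]}
```

View pics/w9.png

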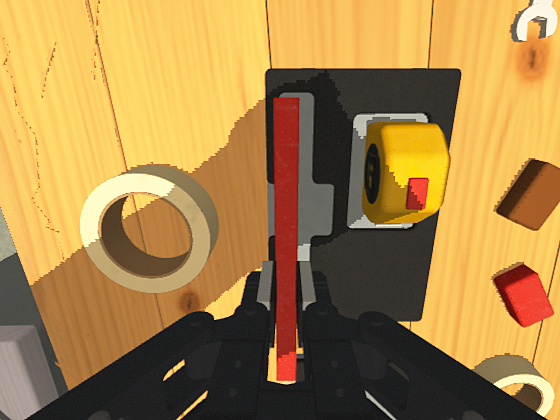

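Run:
```python
from h import *
c,_=load("w9")
print("slot +y corners z12",plane(c,[(279,93),(314,93)],.012).round(4).tolist(),"slot right edge at scoop",plane(c,[(313,182)],.012).round(4),"scoop right",plane(c,[(333,184),(331,236)],.012).round(4).tolist())
print("tape base left",plane(c,[(364,150),(364,205)],.008).round(4).tolist(),"pocket L",plane(c,[(355,115),(349,225)],.012).round(4).tolist())
print("pencil end",plane(c,[(286,98)],.119))
```

```text
slot +y corners z12 [[0.4207, 0.3845], [0.4459, 0.3839]] slot right edge at scoop [[0.4453 0.3182]] scoop right [[0.4611, 0.3163], [0.4604, 0.2719]]
tape base left [[0.485, 0.3417], [0.4874, 0.297]] pocket L [[0.476, 0.3679], [0.475, 0.2813]]
pencil end [[0.42608369 0.37946696]]
```

Request:
arm_command:
  motion:
    - [0, [-0.03, 0.05, 0.5], [0, 0, 0]]
    - [0, [0, 0, 0.5], [0, 0, 0]]
    - [0, [0, 0, 0.25], [0, 0, 0]]
    - [0, [0, 0, 0], [-0.5, 0, 0]]
    - [0, [0, 0, 0], [0, 0, 0]]

```text
time: 14.6
ee_pos: [0.4296, 0.2918, 0.0429]
tcp_rot: [177.1, 0.1, 88.4]
wrist_force: [0.4, -0.4, 0.6]
opening: 0.0099
```

Request:
arm_command:
  motion:
    - [0, [0.02, -0.04, 0.25], [0, 0, 0]]
    - [0, [0, -0.01, 0.17], [0, 0, 0]]
    - [0, [0, 0, 0.06], [0, 0, 0]]
    - [0, [0, 0, 0.04], [0, 0, 0]]
    - [0, [0, 0, 0], [0, 0, 0]]

```text
time: 15.22
ee_pos: [0.4284, 0.2935, 0.0116]
tcp_rot: [177.1, 0.1, 88.4]
wrist_force: [-1.1, 0.1, -0.4]
opening: 0.0097
```

No contact with anything yet. I'll go about 1 mm lower, then release.

Request:
arm_command:
  motion:
    - [0, [0, 0, 0.02], [0, 0, 0]]
    - [0, [0, 0, 0], [0, 0, 0]]
    - [0.22, [0, 0, 0], [0, 0, 0]]
    - [0.22, [0, 0, 0], [0, 0, 0]]
    - [0.22, [0, 0, 0], [0, 0, 0]]

```text
time: 15.85
ee_pos: [0.4284, 0.2935, 0.0104]
tcp_rot: [177.1, 0.1, 88.4]
wrist_force: [1.4, -0.0, 0.5]
opening: 0.0187
```

Run:
```python
from h import *
shot("w10");state()
```

```text
{'time': 15.9, 'ee_pos': [0.4284, 0.2934, 0.0104], 'tcp_rot': [177.0957, 0.0552, 88.421], 'wrist_force': [-0.1117, 0.6816, -0.028], 'opening': 0.0189, 'q': [35.3947, 0.1935, -19.5065, 68.0121, -1.7904, 126.9366]}
```

View pics/w10.png

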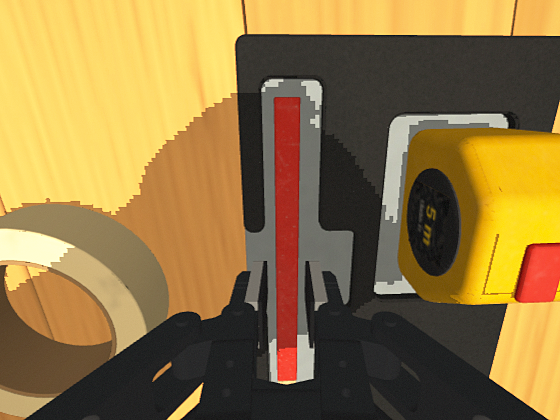

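w10 shows the pencil lying in the slot, with grey floor on both sides and at its far end. I'll back out upwards and check.

Request:
arm_command:
  motion:
    - [0.22, [0, 0.03, -0.4], [0, 0, 0]]
    - [0.22, [0, 0.04, -0.7], [0, 0, 0]]
    - [0.35, [0, 0, -0.8], [0.48, 0, 0]]
    - [0.45, [0, 0, -0.8], [0, 0, 0]]
    - [0.45, [-0.6, 0.6, -0.2], [0, 0, 0.0]]
    - [0.45, [-0.6, 0.6, -0.2], [0, 0, 0]]
    - [0.45, [0, 0, 0], [0, 0, 0]]

```text
time: 16.77
ee_pos: [0.4987, 0.2177, 0.1972]
tcp_rot: [179.9, 0.0, 88.2]
wrist_force: [0.2, 0.4, -0.5]
opening: 0.0381
```

Run:
```python
from h import *
shot("w11");state()
```

```text
{'time': 16.825, 'ee_pos': [0.4976, 0.2187, 0.1966], 'tcp_rot': [179.9682, 0.0472, 88.2702], 'wrist_force': [-0.0637, 0.5519, -0.1118], 'opening': 0.0387, 'q': [23.7576, 3.4788, 4.6396, 91.1523, -0.0563, 115.4874]}
```

View pics/w11.png

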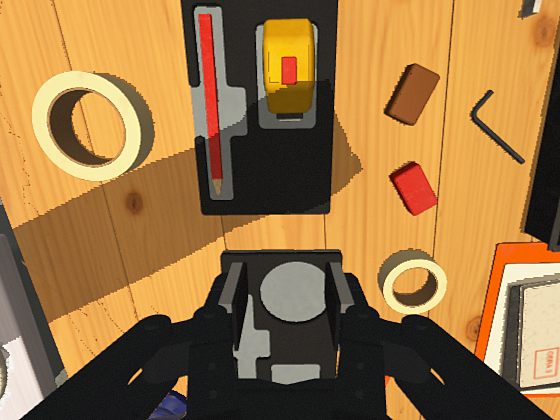

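Run:
```python
from h import *
L=[]
for n,b in(("w2",(355,100,440,180)),("w11",(370,240,455,320))):
    c,im=load(n);h=cv2.cvtColor(im,cv2.COLOR_BGR2HSV)
    m=((h[...,2]>185)&(h[...,1]<115)).astype(np.uint8)*255
    m=cv2.morphologyEx(m,cv2.MORPH_OPEN,np.ones((3,3)))
    k=comps(m,b,100)[0];e=cv2.fitEllipse(cv2.convexHull(k));W=plane(c,k[:,0,:],.024)*1000
    (cc,r)=cv2.minEnclosingCircle(W.astype(np.float32))
    print(n,np.round(e[0],1),"encl",np.round(cc,1),"d",round(2*r,1),wrect(c,k,.024));L+= [(c,e[0])]
p,e=tri(L[0][0],L[0][1],L[1][0],L[1][1]);print("tri top centre",p.round(4),round(e,4))
c,im=L[1][0],0
for n,b in(("w11",(380,150,445,225)),):
    c,im=load(n);h=cv2.cvtColor(im,cv2.COLOR_BGR2HSV);k=comps(masks(im)["red"],b,100)[0]
    m=(((h[...,0]<5)|(h[...,0]>174))&(h[...,1]>150)&(h[...,2]>175)).astype(np.uint8)*255
    print("block all",wrect(c,k,.02));k=comps(m,b,50);print("block top",wrect(c,k[0],.02))
```

```text
w2 [396.1 140. ] encl [640.4  97.6] d 71.5 ((0.6404, 0.0976), (69.2, 70.9), -85.23)
w11 [414.6 286.3] encl [640.4  98.1] d 71.6 ((0.6401, 0.0985), (69.9, 70.8), -1.88)
tri top centre [0.6408 0.0985 0.0228] 0.0001
block all ((0.6303, 0.2121), (31.0, 53.9), -59.37)
block top ((0.6324, 0.2102), (27.8, 47.7), -59.37)
```

Tape measure and pencil are both in their cut-outs. The small roll's centre is at (0.6405, 0.098), its top is at about 23 mm and it measures 71.5 mm across. I'll grasp its near wall.

Run:
```python
from h import *
plan([(0.6125,0.098,0.12,90,.36),(0.6125,0.098,0.05,90,.36)])
```

```text
[[0.36,[-0.49,0.49,0.32],[0.01,0.01,-0.07]],[0.36,[-0.49,0.49,0.32],[0.0,0.0,-0.07]],[0.36,[-0.5,0.49,0.32],[0.0,0.0,-0.08]],[0.36,[-0.5,0.48,0.32],[0.0,0.0,-0.07]],[0.36,[0.0,0.0,0.58],[0.0,0.0,0.0]],[0.36,[0.0,0.0,0.58],[0.0,0.0,0.0]]]
end [0.6123 0.0977 0.0502] [-1.7997e+02 -1.0000e-02  9.0010e+01] 6
```

Request:
arm_command:
  motion:
    - [0.36, [-0.49, 0.49, 0.32], [0, 0, -0.07]]
    - [0.36, [-0.49, 0.49, 0.32], [0, 0, -0.07]]
    - [0.36, [-0.5, 0.49, 0.32], [0, 0, -0.08]]
    - [0.36, [-0.5, 0.49, 0.32], [0, 0, -0.07]]
    - [0.36, [0, 0, 0.5], [0, 0, 0]]
    - [0.36, [0, 0, 0.5], [0, 0, 0]]
    - [0.36, [0, 0, 0], [0, 0, 0]]

```text
time: 17.7
ee_pos: [0.6103, 0.0995, 0.0572]
tcp_rot: [-179.7, 0.1, 90.2]
wrist_force: [0.5, 0.4, 0.1]
opening: 0.0307
```

Run:
```python
from h import *
shot("w12");state();plan([(0.6125,0.098,0.009,90,.36,2)])
```

```text
{'time': 17.75, 'ee_pos': [0.6114, 0.0996, 0.0593], 'tcp_rot': [-179.902, 0.0661, 90.217], 'wrist_force': [-0.0302, 0.9814, 0.2705], 'opening': 0.0307, 'q': [9.2795, 14.6239, 2.0346, 77.5179, -0.0499, 99.0626]}
[[0.36,[-0.01,0.01,0.42],[-0.02,0.01,0.02]],[0.36,[-0.02,0.01,0.42],[0.0,0.0,0.02]]]
end [0.6126 0.0978 0.0089] [1.7998e+02 1.0000e-02 8.9980e+01] 2
```

View pics/w12.png

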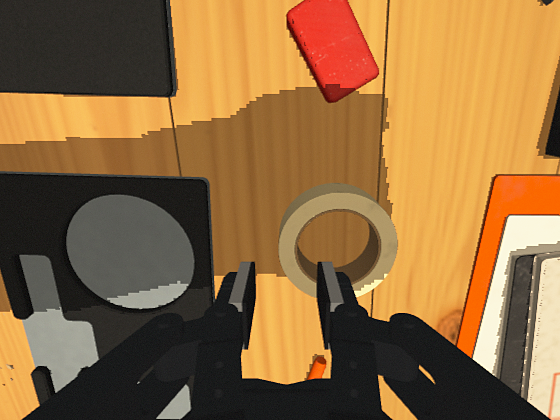

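Run:
```python
from h import *
c,im=load("w12")
h=cv2.cvtColor(im,cv2.COLOR_BGR2HSV)
print("roll centre check: wall px of TCP & hole at z24",proj(c,[[.6125,.098,.024],[.6405,.098,.024],[.6045,.098,.024],[.6205,.098,.024]]).round(0).tolist())
print("pocket L/R/T/B z12",plane(c,[(66,243),(195,262),(118,195),(141,310)],.012).round(4).tolist())
```

```text
roll centre check: wall px of TCP & hole at z24 [[290.0, 249.0], [337.0, 249.0], [277.0, 249.0], [304.0, 249.0]]
pocket L/R/T/B z12 [[0.4687, 0.0959], [0.5504, 0.0828], [0.5075, 0.128], [0.5097, 0.0455]]
```

Request:
arm_command:
  motion:
    - [0.36, [-0.01, 0.01, 0.42], [0, 0, 0.02]]
    - [0.36, [-0.02, 0.01, 0.22], [0, 0, 0.02]]
    - [0.36, [0, 0, 0], [0, 0, 0]]

```text
time: 18.12
ee_pos: [0.6134, 0.0973, 0.0216]
tcp_rot: [-180.0, 0.1, 89.9]
wrist_force: [0.1, -0.2, 0.1]
opening: 0.0308
```

Request:
arm_command:
  motion:
    - [0.36, [0, 0, 0.14], [0, 0, 0]]
    - [0.36, [0, 0, 0.07], [0, 0, 0]]
    - [0.1, [0, 0, 0], [0, 0, 0]]
    - [0.1, [0, 0, 0], [0, 0, 0]]
    - [0.1, [0, 0, 0], [0, 0, 0]]
  newtons: 40

```text
time: 18.75
ee_pos: [0.6139, 0.0969, 0.0094]
tcp_rot: [179.9, 0.1, 89.9]
wrist_force: [-1.5, -0.4, 1.6]
opening: 0.0109
```

Request:
arm_command:
  motion:
    - [0.1, [0, 0, 0], [0, 0, 0]]
    - [0.1, [0, 0, 0], [0, 0, 0]]

```text
time: 19.0
ee_pos: [0.6139, 0.097, 0.0091]
tcp_rot: [179.9, 0.1, 89.9]
wrist_force: [-0.5, -1.1, 2.4]
opening: 0.0105
```

Run:
```python
from h import *
shot("w13");state()
```

```text
{'time': 19.05, 'ee_pos': [0.6139, 0.097, 0.0092], 'tcp_rot': [179.9489, 0.0551, 89.9162], 'wrist_force': [-1.4442, -0.6285, 1.768], 'opening': 0.0103, 'q': [9.009, 16.0865, -1.8238, 72.048, -0.0625, 99.0928]}
```

View pics/w13.png

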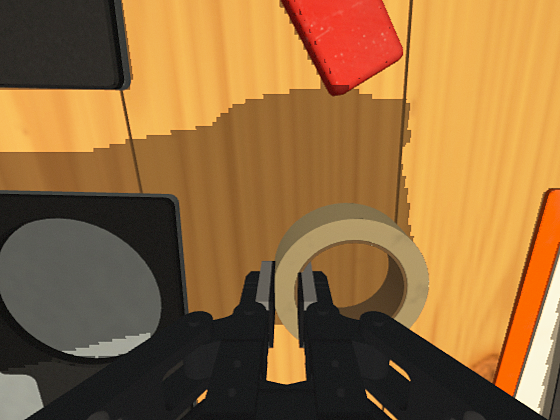

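Request:
arm_command:
  motion:
    - [0.1, [0, 0, -0.3], [0, 0, 0]]
    - [0.1, [0, 0, -0.5], [0, 0, 0]]
    - [0.1, [0, 0, 0], [0, 0, 0]]

```text
time: 19.42
ee_pos: [0.6153, 0.0975, 0.0604]
tcp_rot: [179.7, -0.0, 89.9]
wrist_force: [0.6, 0.3, -1.0]
opening: 0.0102
```

Run:
```python
from h import *
shot("w14");state()
```

```text
{'time': 19.475, 'ee_pos': [0.6145, 0.0974, 0.0586], 'tcp_rot': [179.8291, 0.0174, 89.9302], 'wrist_force': [-0.3634, -1.2897, -1.1236], 'opening': 0.0101, 'q': [9.0242, 14.7275, 2.0732, 77.1797, -0.0442, 99.0939]}
```

View pics/w14.png

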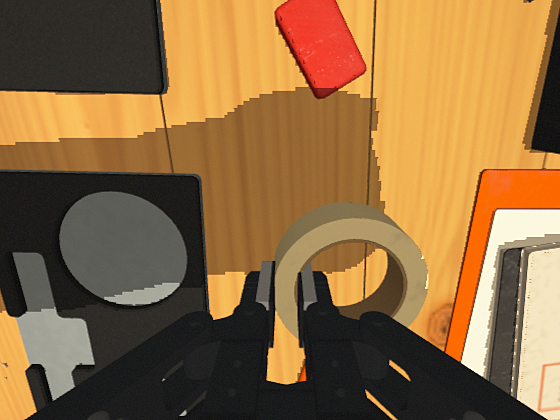

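Run:
```python
from h import *
c,im=load("w14")
print("hole L/R at top",plane(c,[(297,283),(402,283)],.0734).round(4).tolist(),"outer",plane(c,[(274,283),(428,283),(351,217)],.0734).round(4).tolist())
c,im=load("w14");h=cv2.cvtColor(im,cv2.COLOR_BGR2HSV)
print(plane(c,[(60,240),(187,257),(110,191),(135,307)],.012).round(4).tolist())
plan([(.478,.085,.06,90,.1)],None)
```

```text
hole L/R at top [[0.6201, 0.1007], [0.6685, 0.1005]] outer [[0.6095, 0.1008], [0.6806, 0.1004], [0.6429, 0.1329]]
[[0.4694, 0.096], [0.55, 0.0835], [0.5074, 0.1286], [0.5099, 0.045]]
[[0.1,[-0.07,-0.76,-0.01],[0.03,0.0,0.0]],[0.1,[-0.07,-0.76,-0.01],[0.0,0.0,-0.01]],[0.1,[-0.07,-0.75,-0.01],[0.0,0.0,0.0]]]
end [0.4783 0.0849 0.0603] [-1.7999e+02  2.0000e-02  8.9990e+01] 3
```

The lift worked. The hole measures about 48 mm here, so the wall is about 11 mm, which agrees with the jaw opening. Now I carry it over the round pocket.

Request:
arm_command:
  motion:
    - [0.1, [-0.06, -0.76, 0], [0, 0, 0]]
    - [0.1, [-0.06, -0.76, 0], [0, 0, 0]]
    - [0.1, [-0.06, -0.76, 0], [0, 0, 0]]
    - [0.1, [0, 0, 0], [0, 0, 0]]

```text
time: 19.98
ee_pos: [0.4738, 0.0862, 0.056]
tcp_rot: [-179.9, 0.1, 89.9]
wrist_force: [0.0, -0.4, -0.5]
opening: 0.0105
```

Run:
```python
from h import *
shot("w15");state()
```

```text
{'time': 20.025, 'ee_pos': [0.4757, 0.0865, 0.0565], 'tcp_rot': [179.996, 0.0503, 89.9398], 'wrist_force': [1.335, -0.2209, -1.4162], 'opening': 0.0102, 'q': [10.3296, -3.8309, -18.1578, 75.6783, -0.0502, 100.3898]}
```

View pics/w15.png

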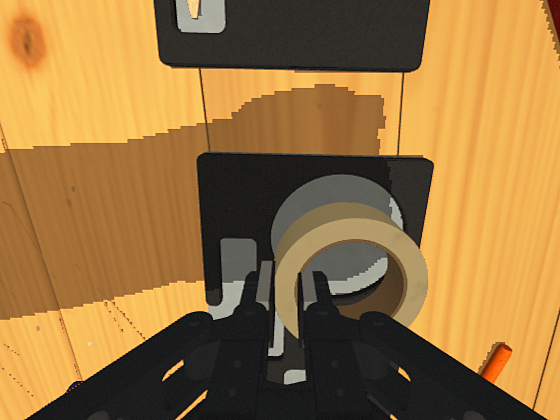

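Run:
```python
from h import *
c,im=load("w15")
print("pocket",plane(c,[(271,235),(404,225),(338,174)],.012).round(4).tolist())
print("inlay +y corners",plane(c,[(198,155),(433,160)],.012).round(4).tolist())
print("roll outer",plane(c,[(274,283),(428,283),(351,217)],.0565+.0148).round(4).tolist())
```

```text
pocket [[0.464, 0.0894], [0.5468, 0.0961], [0.5042, 0.1283]]
inlay +y corners [[0.4226, 0.1396], [0.559, 0.1365]]
roll outer [[0.4682, 0.0909], [0.5378, 0.0909], [0.501, 0.1226]]
```

Request:
arm_command:
  motion:
    - [0.1, [-0.02, 0.05, 0.3], [0, 0, 0]]
    - [0.1, [0, 0, 0.25], [0, 0, 0]]
    - [0.1, [0, 0, 0.1], [0, 0, 0]]
    - [0.1, [0, 0, 0.03], [0, 0, 0]]
    - [0.1, [0, 0, 0], [0, 0, 0]]

```text
time: 20.65
ee_pos: [0.4802, 0.0852, 0.0163]
tcp_rot: [180.0, 0.1, 89.9]
wrist_force: [0.9, -0.7, 0.1]
opening: 0.0101
```

Request:
arm_command:
  motion:
    - [0.1, [0, 0, 0.02], [0, 0, 0]]
    - [0.1, [0, 0, 0], [0, 0, 0]]
    - [0.27, [0, 0, 0], [0, 0, 0]]
    - [0.27, [0, 0, 0], [0, 0, 0]]
    - [0.27, [0, 0, 0], [0, 0, 0]]
    - [0.27, [0, 0, -0.4], [0, 0, 0]]
    - [0.27, [0, 0, -0.8], [0, 0, 0]]
    - [0.27, [0, 0, -0.9], [0, 0, 0]]
    - [0.4, [0.4, 0.6, -0.5], [0, 0, 0]]
    - [0.4, [0, 0, 0], [0, 0, 0]]

```text
time: 21.9
ee_pos: [0.5183, 0.1105, 0.173]
tcp_rot: [179.8, -0.0, 90.0]
wrist_force: [-0.9, 1.0, -0.1]
opening: 0.0341
```

Run:
```python
from h import *
shot("w16");state()
```

```text
{'time': 21.95, 'ee_pos': [0.5167, 0.1098, 0.1713], 'tcp_rot': [179.9272, 0.0447, 89.9594], 'wrist_force': [-0.6147, -0.0657, 0.0753], 'opening': 0.034, 'q': [12.0333, 1.1122, -0.6033, 88.2227, -0.0589, 102.0739]}
```

View pics/w16.png

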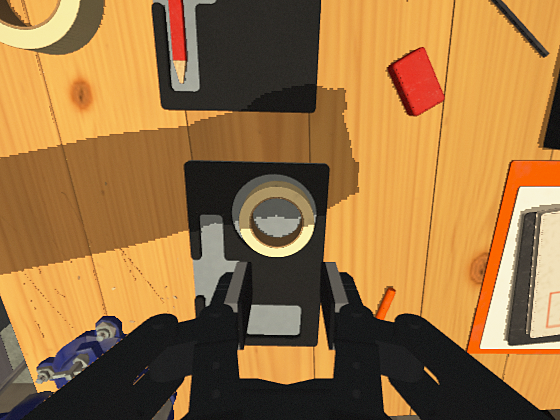

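w16 shows the roll inside its round pocket (roll at (276,220)). Next is the red block at (417,82).

Run:
```python
from h import *
L=[]
for n,b in(("w11",(380,150,445,225)),("w16",(380,40,450,125)),("w12",(270,0,390,115))):
    c,im=load(n);h=cv2.cvtColor(im,cv2.COLOR_BGR2HSV)
    m=(((h[...,0]<5)|(h[...,0]>174))&(h[...,1]>150)&(h[...,2]>175)).astype(np.uint8)*255
    k=comps(m,b,50)[0];r=cv2.minAreaRect(k);print(n,np.round(r[0],1),"top",wrect(c,k,.02));L.append((c,r[0]))
print(tri(L[0][0],L[0][1],L[1][0],L[1][1]))
plan([(0.632,0.2105,0.12,120.6,.55),(0.632,0.2105,0.06,120.6,.55)])
```

```text
w11 [416.  189.8] top ((0.6324, 0.2102), (27.8, 47.7), -59.37)
w16 [419.   81.2] top ((0.6328, 0.2094), (27.9, 48.2), -59.38)
w12 [333.6  42.2] top ((0.6335, 0.2094), (28.3, 48.0), -59.42)
(array([0.6334441 , 0.21024343, 0.01786442]), np.float64(0.0002583735559369373))
[[0.55,[0.28,0.32,0.14],[0.01,0.01,-0.85]],[0.55,[0.25,0.34,0.15],[0.0,0.0,-0.85]],[0.55,[0.22,0.37,0.14],[0.0,0.0,-0.85]],[0.55,[0.18,0.38,0.14],[0.0,0.0,-0.85]],[0.55,[0.15,0.4,0.14],[0.0,0.0,-0.86]],[0.55,[0.12,0.41,0.15],[0.0,0.0,-0.85]],[0.55,[0.0,0.0,0.5],[0.0,0.0,0.0]],[0.55,[0.0,0.0,0.5],[0.0,0.0,0.0]]]
end [0.6321 0.2106 0.0597] [ 1.7998e+02 -1.0000e-02  1.2062e+02] 8
```

Request:
arm_command:
  motion:
    - [0.55, [0.28, 0.33, 0.14], [0, 0, -0.85]]
    - [0.55, [0.25, 0.35, 0.15], [0, 0, -0.85]]
    - [0.55, [0.22, 0.37, 0.14], [0, 0, -0.85]]
    - [0.55, [0.18, 0.38, 0.14], [0, 0, -0.85]]
    - [0.55, [0.15, 0.4, 0.14], [0, 0, -0.86]]
    - [0.55, [0.12, 0.41, 0.15], [0, 0, -0.85]]
    - [0.55, [0, 0, 0.5], [0, 0, 0]]
    - [0.55, [0, 0, 0.5], [0, 0, 0]]
    - [0.55, [0, 0, 0], [0, 0, 0]]

```text
time: 23.08
ee_pos: [0.6301, 0.2089, 0.0557]
tcp_rot: [-179.6, -0.0, 120.6]
wrist_force: [0.1, 0.3, -0.3]
opening: 0.0467
```

Run:
```python
from h import *
shot("w17");state();plan([(0.6329,0.210,0.010,120.6,.55)])
```

```text
{'time': 23.125, 'ee_pos': [0.6312, 0.2092, 0.058], 'tcp_rot': [-179.8127, 0.0227, 120.5676], 'wrist_force': [-0.3645, -0.2474, 0.668], 'opening': 0.0472, 'q': [18.3685, 20.9623, 9.8068, 79.0228, -0.0618, 77.8011]}
[[0.55,[0.0,0.03,0.8],[-0.03,0.0,-0.01]]]
end [0.6326 0.2101 0.01  ] [-1.7999e+02  2.0000e-02  1.2063e+02] 1
```

View pics/w17.png

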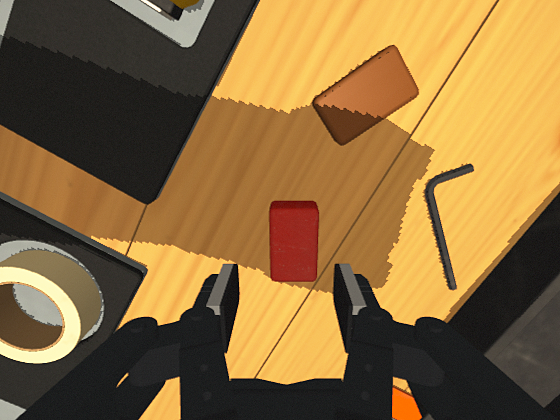

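Request:
arm_command:
  motion:
    - [0.55, [0, 0.03, 0.5], [0, 0, 0]]
    - [0.55, [0, 0, 0.22], [0, 0, 0]]
    - [0.55, [0, 0, 0.08], [0, 0, 0]]
    - [0.25, [0, 0, 0], [0, 0, 0]]
    - [0.25, [0, 0, 0], [0, 0, 0]]
    - [0.25, [0, 0, 0], [0, 0, 0]]
  newtons: 40

```text
time: 23.88
ee_pos: [0.6345, 0.2109, 0.0122]
tcp_rot: [179.9, 0.1, 120.6]
wrist_force: [0.0, -0.3, 3.0]
opening: 0.0284
```

Run:
```python
from h import *
plan([(0.6345,.2109,.10,120.6,.25),(0.503,-0.0425,0.10,178.5,.25)])
```

```text
[[0.25,[0.0,0.0,-0.73],[0.01,0.01,0.0]],[0.25,[0.0,0.0,-0.73],[0.0,0.0,0.0]],[0.25,[-0.25,-0.4,0.0],[0.0,0.0,-0.97]],[0.25,[-0.21,-0.43,0.0],[0.0,0.0,-0.96]],[0.25,[-0.17,-0.45,0.0],[0.0,0.0,-0.97]],[0.25,[-0.12,-0.46,0.0],[0.0,0.0,-0.96]],[0.25,[-0.07,-0.47,0.0],[0.0,0.0,-0.97]],[0.25,[-0.03,-0.47,0.0],[0.0,0.0,-0.96]],[0.25,[0.03,-0.48,0.0],[0.0,0.0,-0.97]],[0.25,[0.07,-0.47,0.0],[0.0,0.0,-0.96]],[0.25,[0.11,-0.46,0.0],[0.0,0.0,-0.97]],[0.25,[0.17,-0.45,0.0],[0.0,0.0,-0.96]]]
end [ 0.5028 -0.0427  0.0999] [-1.7999e+02  2.0000e-02  1.7848e+02] 12
```

Request:
arm_command:
  motion:
    - [0.25, [0, 0, -0.73], [0, 0, 0]]
    - [0.25, [0, 0, -0.73], [0, 0, 0]]
    - [0.25, [-0.25, -0.4, 0], [0, 0, -0.97]]
    - [0.25, [-0.21, -0.43, 0], [0, 0, -0.96]]
    - [0.25, [-0.17, -0.45, 0], [0, 0, -0.97]]
    - [0.25, [-0.12, -0.46, 0], [0, 0, -0.96]]
    - [0.25, [-0.07, -0.47, 0], [0, 0, -0.97]]
    - [0.25, [-0.03, -0.47, 0], [0, 0, -0.96]]
    - [0.25, [0.03, -0.48, 0], [0, 0, -0.97]]
    - [0.25, [0.07, -0.47, 0], [0, 0, -0.96]]
    - [0.25, [0.11, -0.46, 0], [0, 0, -0.97]]
    - [0.25, [0.17, -0.45, 0], [0, 0, -0.96]]

```text
time: 25.38
ee_pos: [0.502, -0.0435, 0.0994]
tcp_rot: [-179.9, 0.1, 178.7]
wrist_force: [-0.1, 0.2, -1.2]
opening: 0.0284
```

Request:
arm_command:
  motion:
    - [0.25, [0, 0, 0.4], [0, 0, 0]]
    - [0.25, [0, 0, 0], [0, 0, 0]]

```text
time: 25.62
ee_pos: [0.5014, -0.043, 0.074]
tcp_rot: [-180.0, -0.1, 178.4]
wrist_force: [0.0, 0.7, -0.6]
opening: 0.0285
```

Run:
```python
from h import *
shot("w18");state()
```

```text
{'time': 25.675, 'ee_pos': [0.502, -0.0427, 0.075], 'tcp_rot': [-179.955, -0.0268, 178.4644], 'wrist_force': [0.4794, -0.8945, -0.2009], 'opening': 0.0287, 'q': [-4.8391, -1.4313, -13.7803, 77.6752, -0.0465, -3.3035]}
```

View pics/w18.png

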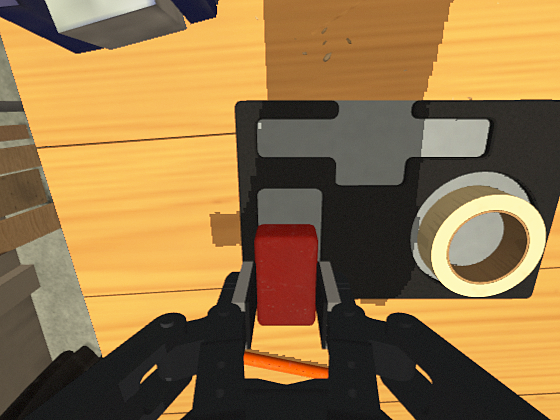

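Run:
```python
from h import *
c,im=load("w18")
print("block pocket -x edge corners z12",plane(c,[(257,189),(323,189)],.012).round(4).tolist(),"z6",plane(c,[(257,189),(323,189)],.006).round(4).tolist())
print("pen slot -x corners",plane(c,[(257,119),(491,119)],.012).round(4).tolist(),"+x",plane(c,[(257,157),(488,157)],.012).round(4).tolist(),"scoop",plane(c,[(335,185),(404,185)],.012).round(4).tolist())
b=plane(c,[(256,228),(317,226)],.075-.0122+.02);print("block -x end",b.round(4).tolist())
```

```text
block pocket -x edge corners z12 [[0.4709, -0.0624], [0.4721, -0.019]] z6 [[0.4724, -0.063], [0.4737, -0.0183]]
pen slot -x corners [[0.4267, -0.0598], [0.4308, 0.0836]] +x [[0.4499, -0.0612], [0.4541, 0.0857]] scoop [[0.4696, -0.0112], [0.4709, 0.034]]
block -x end [[0.4708, -0.0567], [0.4707, -0.0294]]
```

Request:
arm_command:
  motion:
    - [0.25, [-0.02, 0.03, 0.4], [0, 0, 0]]
    - [0.25, [0, 0, 0.35], [0, 0, 0]]
    - [0.25, [0, 0, 0.13], [0, 0, 0]]
    - [0.25, [0, 0, 0.05], [0, 0, 0]]
    - [0.25, [0, 0, 0], [0, 0, 0]]

```text
time: 26.3
ee_pos: [0.5042, -0.041, 0.02]
tcp_rot: [-179.9, 0.1, 178.5]
wrist_force: [0.7, 0.6, -1.4]
opening: 0.0287
```

Request:
arm_command:
  motion:
    - [0.25, [0, 0, 0.02], [0, 0, 0]]
    - [0.25, [0, 0, 0.02], [0, 0, 0]]
    - [0.25, [0, 0, 0], [0, 0, 0]]

```text
time: 26.68
ee_pos: [0.5042, -0.0411, 0.0182]
tcp_rot: [-179.9, 0.1, 178.5]
wrist_force: [-2.7, 0.4, 8.2]
opening: 0.0285
```

Request:
arm_command:
  motion:
    - [0.5, [0, 0, 0], [0, 0, 0]]
    - [0.5, [0, 0, 0], [0, 0, 0]]
    - [0.5, [0, 0, 0], [0, 0, 0]]
    - [0.5, [0, 0, -0.4], [0, 0, 0]]
    - [0.4, [0, 0, -0.8], [0, 0, 0]]
    - [0.4, [0, 0, -0.8], [0, 0, 0]]
    - [0.4, [0, 0, -0.5], [0, 0, 0]]
    - [0.4, [0, 0, 0], [0, 0, 0]]

```text
time: 27.68
ee_pos: [0.5048, -0.041, 0.1693]
tcp_rot: [-179.9, 0.3, 178.5]
wrist_force: [0.3, -0.3, -0.1]
opening: 0.034
```

Run:
```python
from h import *
shot("w19");state();plan([(0.6175,-0.067,0.1,74.4,.35)])
```

```text
{'time': 27.725, 'ee_pos': [0.5041, -0.041, 0.1674], 'tcp_rot': [-179.944, 0.1169, 178.4812], 'wrist_force': [0.9411, 0.0295, -0.3376], 'opening': 0.0342, 'q': [-4.6176, -2.0328, -4.1557, 87.7574, -0.0496, -3.0988]}
[[0.35,[-0.11,-0.02,0.06],[-0.01,0.02,0.96]],[0.35,[-0.1,-0.01,0.07],[0.0,0.0,0.97]],[0.35,[-0.11,0.0,0.06],[0.0,0.0,0.96]],[0.35,[-0.11,0.01,0.06],[0.0,0.0,0.96]],[0.35,[-0.1,0.02,0.06],[0.0,0.0,0.97]],[0.35,[-0.11,0.03,0.06],[0.0,0.0,0.96]],[0.35,[-0.09,0.05,0.07],[0.0,0.0,0.97]],[0.35,[-0.1,0.05,0.06],[0.0,0.0,0.96]],[0.35,[-0.09,0.06,0.06],[0.0,0.0,0.96]],[0.35,[-0.08,0.07,0.06],[0.0,0.0,0.97]],[0.35,[-0.07,0.08,0.07],[0.0,0.0,0.96]],[0.35,[-0.07,0.08,0.06],[0.0,0.0,0.96]]]
[[0.35,[-0.06,0.09,0.06],[0.0,0.0,0.97]],[0.35,[-0.04,0.1,0.06],[0.0,0.0,0.96]],[0.35,[-0.04,0.1,0.07],[0.0,0.0,0.97]],[0.35,[-0.03,0.11,0.06],[0.0,0.0,0.96]],[0.35,[-0.02,0.1,0.06],[0.0,0.0,0.96]],[0.35,[0.0,0.11,0.06],[0.0,0.0,0.97]]]
end [ 0.6175 -0.0669  0.1002] [-1.800e+02 -1.000e-02  7.438e+01] 18
```

View pics/w19.png

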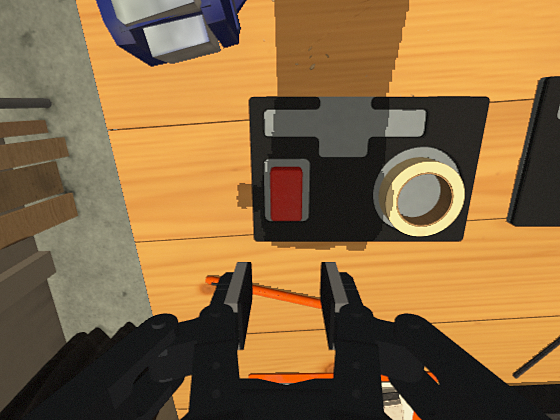

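w19 shows the red block in its pocket with floor all round (287,193), and the roll in its own. Next is the pen.

Request:
arm_command:
  motion:
    - [0.35, [-0.11, -0.02, 0.06], [0, 0, 0.96]]
    - [0.35, [-0.1, -0.01, 0.07], [0, 0, 0.97]]
    - [0.35, [-0.11, 0, 0.06], [0, 0, 0.96]]
    - [0.35, [-0.11, 0.01, 0.06], [0, 0, 0.96]]
    - [0.35, [-0.1, 0.02, 0.06], [0, 0, 0.97]]
    - [0.35, [-0.11, 0.03, 0.06], [0, 0, 0.96]]
    - [0.35, [-0.09, 0.05, 0.07], [0, 0, 0.97]]
    - [0.35, [-0.1, 0.05, 0.06], [0, 0, 0.96]]
    - [0.35, [-0.09, 0.06, 0.06], [0, 0, 0.96]]
    - [0.35, [-0.08, 0.07, 0.06], [0, 0, 0.97]]
    - [0.35, [-0.07, 0.08, 0.07], [0, 0, 0.96]]
    - [0.35, [-0.07, 0.08, 0.06], [0, 0, 0.96]]

```text
time: 29.22
ee_pos: [0.5784, -0.0584, 0.1198]
tcp_rot: [-179.9, -0.0, 108.9]
wrist_force: [-0.3, -0.6, 0.7]
opening: 0.0297
```

Request:
arm_command:
  motion:
    - [0.35, [-0.06, 0.09, 0.06], [0, 0, 0.97]]
    - [0.35, [-0.04, 0.1, 0.06], [0, 0, 0.96]]
    - [0.35, [-0.04, 0.1, 0.07], [0, 0, 0.97]]
    - [0.35, [-0.03, 0.11, 0.06], [0, 0, 0.96]]
    - [0.35, [-0.02, 0.1, 0.06], [0, 0, 0.96]]
    - [0.35, [0, 0.11, 0.06], [0, 0, 0.97]]
    - [0.35, [0, 0, 0], [0, 0, 0]]

```text
time: 30.1
ee_pos: [0.6163, -0.0669, 0.0976]
tcp_rot: [-179.9, 0.1, 74.4]
wrist_force: [-1.0, 0.7, 0.4]
opening: 0.0301
```

Run:
```python
from h import *
c,im=shot("w20");state()
k=comps(masks(im)["orange"],(200,60,380,330),100)[0];print(cv2.boundingRect(k),wrect(c,k,.008))
```

```text
{'time': 30.15, 'ee_pos': [0.6163, -0.0669, 0.0982], 'tcp_rot': [-179.9047, 0.0676, 74.5024], 'wrist_force': [-0.0026, -0.0488, -0.1129], 'opening': 0.0301, 'q': [-6.1732, 14.0797, 5.6853, 81.7106, -0.0513, 99.3245]}
(283, 126, 15, 166) ((0.6188, -0.0676), (9.9, 133.2), 74.2)
```

View pics/w20.png

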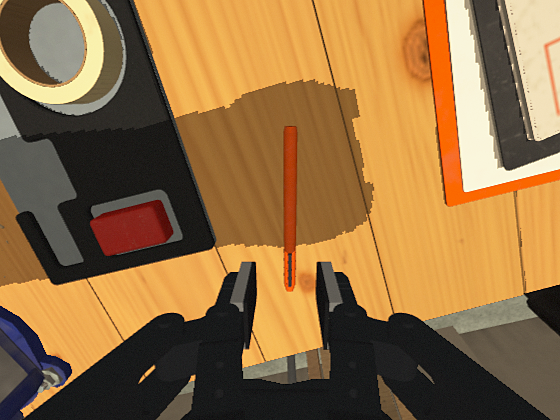

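Run:
```python
from h import *
a,_=load("w1");b,_=load("w20");print("far-end height",tri(a,(395.5,78),b,(290.5,127)))
```

```text
far-end height (array([ 0.63716198, -0.00485201,  0.00569141]), np.float64(0.0009069017225541661))
```

Request:
arm_command:
  motion:
    - [0.35, [0, 0.03, 0.6], [0, 0, 0]]
    - [0.35, [0, 0, 0.6], [0, 0, 0]]
    - [0.35, [0, 0, 0.2], [0, 0, 0]]
    - [0.35, [0, 0, 0], [0, 0, 0]]

```text
time: 30.65
ee_pos: [0.6183, -0.0675, 0.0155]
tcp_rot: [-180.0, 0.1, 74.4]
wrist_force: [0.1, -0.6, -0.0]
opening: 0.0304
```

Request:
arm_command:
  motion:
    - [0.35, [0, 0, 0.12], [0, 0, 0]]
    - [0.35, [0, 0, 0.05], [0, 0, 0]]
    - [0.0, [0, 0, 0], [0, 0, 0]]
    - [0.0, [0, 0, 0], [0, 0, 0]]
    - [0.0, [0, 0, 0], [0, 0, 0]]
    - [0.0, [0, 0, 0], [0, 0, 0]]
  newtons: 25

```text
time: 31.4
ee_pos: [0.619, -0.0676, 0.0059]
tcp_rot: [179.9, 0.0, 74.4]
wrist_force: [-1.3, 0.4, 3.3]
opening: 0.0087
```

Run:
```python
from h import *
plan([(0.619,-.0676,.10,74.4,0),(0.4405,0.0121,0.09,88.5,0)])
```

```text
[[0,[0.0,0.0,-0.78],[0.01,0.01,0.0]],[0,[0.0,0.0,-0.79],[0.0,0.0,0.0]],[0,[0.12,-0.81,0.04],[0.0,0.0,-0.59]],[0,[0.17,-0.79,0.04],[0.0,0.0,-0.59]],[0,[0.22,-0.79,0.05],[0.0,0.0,-0.59]],[0,[0.26,-0.77,0.04],[0.0,0.0,-0.58]]]
end [0.4403 0.012  0.0899] [ 1.7998e+02 -2.0000e-02  8.8480e+01] 6
```

Request:
arm_command:
  motion:
    - [0, [0, 0, -0.78], [0, 0, 0]]
    - [0, [0, 0, -0.79], [0, 0, 0]]
    - [0, [0.12, -0.81, 0.04], [0, 0, -0.59]]
    - [0, [0.17, -0.79, 0.04], [0, 0, -0.59]]
    - [0, [0.22, -0.79, 0.05], [0, 0, -0.59]]
    - [0, [0.26, -0.77, 0.04], [0, 0, -0.58]]
    - [0, [0, 0, 0], [0, 0, 0]]
    - [0, [0, 0, 0], [0, 0, 0]]

```text
time: 32.4
ee_pos: [0.4407, 0.0121, 0.0898]
tcp_rot: [179.9, 0.1, 88.5]
wrist_force: [0.5, 0.3, 0.4]
opening: 0.0087
```

Run:
```python
from h import *
shot("w21");state()
```

```text
{'time': 32.45, 'ee_pos': [0.4409, 0.012, 0.0896], 'tcp_rot': [179.9178, 0.0511, 88.4542], 'wrist_force': [0.3307, -0.4829, 0.1952], 'opening': 0.0085, 'q': [1.5919, -10.5269, -20.4774, 79.9702, -0.0556, 93.1376]}
```

View pics/w21.png

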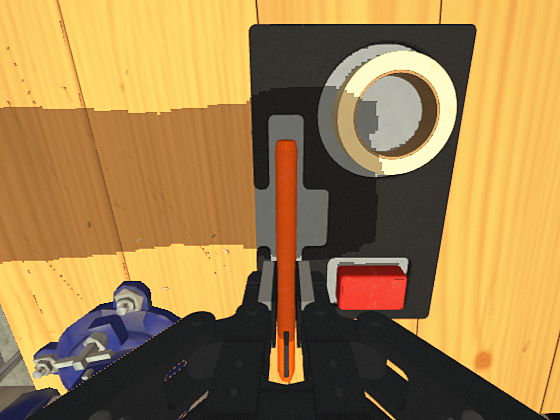

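Run:
```python
from h import *
c,im=load("w21")
print("slot +y corners",plane(c,[(268,115),(303,115)],.012).round(4).tolist(),"scoop right",plane(c,[(328,190),(326,246)],.012).round(4).tolist())
print("pen +y end",plane(c,[(286,141)],.0896-.0059+.008).round(4),"block px edges base",plane(c,[(338,308)],.02).round(4))
```

```text
slot +y corners [[0.4308, 0.0868], [0.4538, 0.0862]] scoop right [[0.471, 0.0348], [0.4702, -0.0087]]
pen +y end [[0.4423 0.0784]] block px edges base [[ 0.4792 -0.0581]]
```

Request:
arm_command:
  motion:
    - [0, [0.02, 0, 0.5], [0, 0, 0]]
    - [0, [0, 0, 0.5], [0, 0, 0]]
    - [0, [0, 0, 0.22], [0, 0, 0]]
    - [0, [0, 0, 0.06], [0, 0, 0]]
    - [0, [0, 0, 0], [0, 0, 0]]

```text
time: 33.08
ee_pos: [0.4408, 0.0132, 0.0132]
tcp_rot: [179.9, 0.0, 88.5]
wrist_force: [0.6, 0.1, 0.5]
opening: 0.0087
```

Request:
arm_command:
  motion:
    - [0, [0, 0, 0.02], [0, 0, 0]]
    - [0, [0, 0, 0.01], [0, 0, 0]]
    - [0, [0, 0, 0], [0, 0, 0]]

```text
time: 33.45
ee_pos: [0.4409, 0.0132, 0.0119]
tcp_rot: [179.9, 0.1, 88.5]
wrist_force: [-0.9, -0.3, 5.5]
opening: 0.0084
```

Contact with the floor (5.5 N). I'll release, back up and look.

Request:
arm_command:
  motion:
    - [0.2, [0, 0, 0], [0, 0, 0]]
    - [0.2, [0, 0, 0], [0, 0, 0]]
    - [0.2, [0, 0, 0], [0, 0, 0]]
    - [0.2, [0, 0, -0.4], [0, 0, 0]]
    - [0.2, [0, 0, -0.8], [0, 0, 0]]
    - [0.2, [0, 0, -0.9], [0, 0, 0]]
    - [0.3, [0, 0, -0.9], [0, 0, 0]]
    - [0.3, [0.5, 0.5, -0.7], [0, 0, 0]]
    - [0.3, [0.8, 0, 0], [0, 0, 0]]
    - [0.3, [0, 0, 0], [0, 0, 0]]
    - [0.3, [0, 0, 0], [0, 0, 0]]

```text
time: 34.83
ee_pos: [0.4719, 0.0905, 0.2323]
tcp_rot: [-180.0, 0.1, 88.5]
wrist_force: [0.7, 0.8, -0.2]
opening: 0.0255
```

Run:
```python
from h import *
from workcell import viewer
shot("w22");state()
im=viewer.camera("top");cv2.imwrite("pics/top1.png",im)
cv2.imwrite("pics/top1z.png",cv2.resize(im[130:270,180:430],None,fx=3.2,fy=3.2,interpolation=cv2.INTER_CUBIC))
```

```text
{'time': 34.875, 'ee_pos': [0.4719, 0.0901, 0.2324], 'tcp_rot': [-179.9962, 0.0744, 88.4727], 'wrist_force': [-0.3301, -0.4432, 0.0254], 'opening': 0.0259, 'q': [10.8507, -4.4832, 0.7062, 95.209, -0.0718, 102.378]}
```

View pics/w22.png

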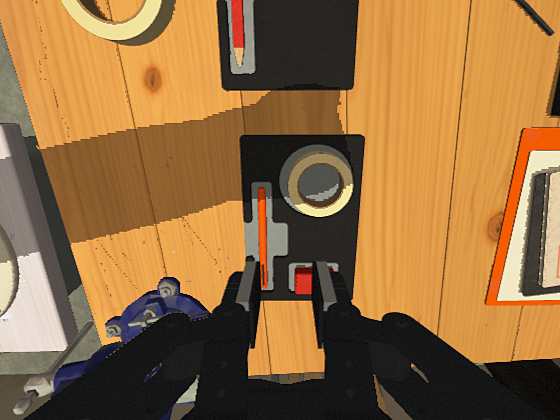

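View pics/top1.png

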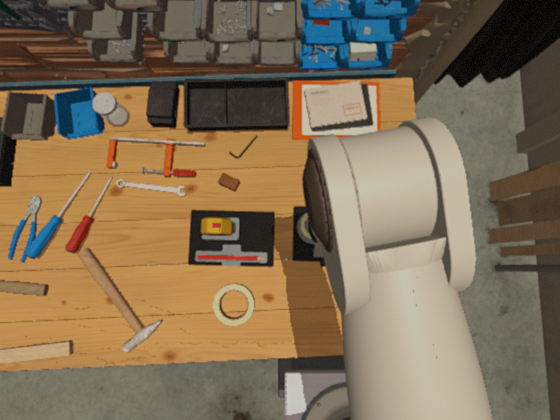

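Everything appears to be in place. I'll back off to the left for one clear view of both inlays and check the seated heights from two views.

Request:
arm_command:
  motion:
    - [0.3, [0.9, 0.2, -0.5], [0, 0, 0]]
    - [0.3, [0.9, 0.2, -0.5], [0, 0, 0]]
    - [0.3, [0.5, 0, 0], [0, 0, 0]]
    - [0.3, [0, 0, 0], [0, 0, 0]]
    - [0.3, [0, 0, 0], [0, 0, 0]]

```text
time: 35.55
ee_pos: [0.4995, 0.2261, 0.2919]
tcp_rot: [-180.0, 0.1, 88.4]
wrist_force: [-0.5, -0.1, 0.7]
opening: 0.0255
```

Run:
```python
from h import *
shot("w23");state()
im=cv2.imread("pics/w23.png");cv2.imwrite("pics/w23z.png",cv2.resize(im[60:345,180:400],None,fx=2.1,fy=2.1,interpolation=cv2.INTER_CUBIC))
```

```text
{'time': 35.6, 'ee_pos': [0.4996, 0.2259, 0.2921], 'tcp_rot': [179.9859, 0.0748, 88.4008], 'wrist_force': [0.3583, -0.4786, -0.3227], 'opening': 0.0257, 'q': [24.3711, 6.66, 18.7695, 102.1296, -0.0734, 115.9704]}
```

View pics/w23.png

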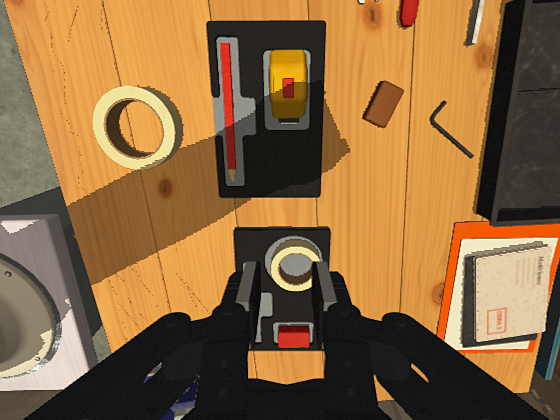

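View pics/w23z.png

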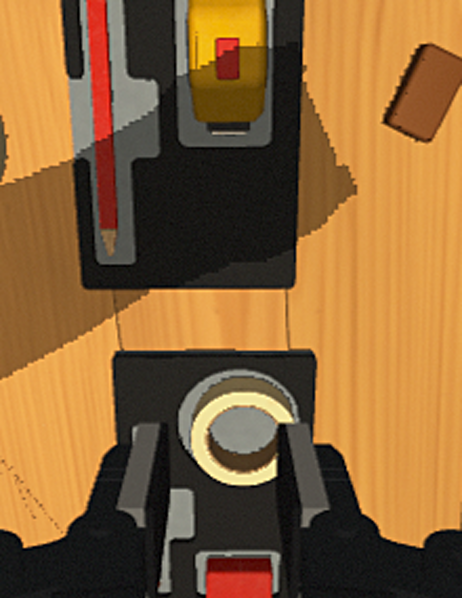

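Run:
```python
from h import *
a,ia=load("w16");b,ib=load("w22")
def ring(n,bx):
    c,im=load(n);h=cv2.cvtColor(im,cv2.COLOR_BGR2HSV);m=((h[...,2]>185)&(h[...,1]<115)).astype(np.uint8)*255
    k=comps(m,bx,60)[0];print(n,cv2.boundingRect(k));return c,cv2.fitEllipse(cv2.convexHull(k))[0],k
def red(n,bx,v=150):
    c,im=load(n);h=cv2.cvtColor(im,cv2.COLOR_BGR2HSV);m=(((h[...,0]<5)|(h[...,0]>174))&(h[...,1]>150)&(h[...,2]>v)).astype(np.uint8)*255
    k=comps(m,bx,10)[0];return c,cv2.minAreaRect(k)[0],k
r1=ring("w21",(310,30,470,190));r2=ring("w22",(275,140,360,222));print("roll top",tri(r1[0],r1[1],r2[0],r2[1]))
l1=red("w11",(275,45,305,95));l2=red("w23",(278,70,300,105),60);l6=red("w6",(270,178,297,210),90)
print("tape label",tri(l1[0],l1[1],l2[0],l2[1]),tri(l6[0],l6[1],l2[0],l2[1]))
t1=red("w11",(195,10,228,190));t2=red("w23",(215,40,242,182),90)
print("pencil",wrect(t1[0],t1[2],.013),wrect(t2[0],t2[2],.013))
print("pencil tip tri",tri(load("w11")[0],(218,193),load("w23")[0],(233,181)))
c,im=load("w22");k=comps(masks(im)["orange"],(250,180,280,295),50)[0];print("pen",wrect(c,k,.014))
```

```text
w21 (338, 50, 119, 127)
w22 (295, 184, 58, 33)
roll top (array([0.50718624, 0.08550151, 0.04266981]), np.float64(0.005097108515189165))
tape label (array([0.50426211, 0.32325146, 0.07473147]), np.float64(0.0002719858255933802)) (array([0.50413909, 0.32355427, 0.06818497]), np.float64(6.354481023091508e-05))
pencil ((0.4295, 0.3235), (10.3, 107.0), 88.36) ((0.429, 0.3027), (11.1, 148.5), 88.31)
pencil tip tri (array([0.42642934, 0.21058412, 0.00914416]), np.float64(0.0014999578621721068))
pen ((0.4407, 0.0128), (9.0, 132.0), 88.36)
```

Run:
```python
from h import *
L=[]
for n,b,v in(("w18",(405,165,550,300),200),("w21",(325,30,470,190),200),("w19",(370,140,475,245),200)):
    c,im=load(n);h=cv2.cvtColor(im,cv2.COLOR_BGR2HSV);m=((h[...,2]>v)&(h[...,1]>35)&(h[...,1]<115)).astype(np.uint8)*255
    m=cv2.morphologyEx(m,cv2.MORPH_OPEN,np.ones((3,3)))
    k=comps(m,b,60)[0];e=cv2.fitEllipse(cv2.convexHull(k));L.append((c,e[0]))
    for z in(.024,.030,.036):
        cc,r=cv2.minEnclosingCircle((plane(c,k[:,0,:],z)*1000).astype(np.float32));print(n,z,np.round(cc,1),round(2*r,1))
for i,j in((0,1),(1,2),(0,2)):print(tri(*L[i],*L[j]))
# block top
B=[]
for n,b in(("w19",(265,160,310,225)),("w21",(330,255,412,315))):
    c,im=load(n);k=comps(masks(im)["red"],b,60)[0];print(n,cv2.boundingRect(k),wrect(c,k,.026))
```

```text
w18 0.024 [512.1  88.2] 74.1
w18 0.03 [509.2  84.1] 71.8
w18 0.036 [506.3  80.1] 69.4
w21 0.024 [511.3  84.5] 74.0
w21 0.03 [509.3  84.8] 71.9
w21 0.036 [507.3  85. ] 69.7
w19 0.024 [511.3  87.1] 73.3
w19 0.03 [509.4  84.4] 71.7
w19 0.036 [507.5  81.8] 70.2
(array([0.51020141, 0.08713355, 0.02559967]), np.float64(0.001645247965061364))
(array([0.510483  , 0.08689946, 0.02445665]), np.float64(0.0018044834771264644))
(array([0.50817367, 0.08512663, 0.02836088]), np.float64(0.00041216343996577145))
w19 (270, 167, 33, 54) ((0.5015, -0.0423), (29.2, 50.7), -1.57)
w21 (336, 266, 72, 44) ((0.5021, -0.0372), (36.5, 51.6), -1.62)
```

The roll's top is at 30 mm: all three views agree on diameter and centre there. So it is on the pocket floor, and the other things check out too. I'm handing in.

```bash
python3 -c "
from workcell import bot
print(bot.job_done(), bot.get_obs()['time'])"
```

```text
the job is handed in; nothing more can be done
the job is handed in; nothing more can be done
```

I seated all five things in their cut-outs, in the order listed: tape measure, pencil, masking-tape roll (the smaller one), red sanding block and felt pen. I handed the job in shortly after 35.6 s, with the gripper open and clear. I never approached the spanner, the hex key, the brown block or the large roll. In the last pictures they lie where they were.

**What the last checks showed:**
- **Tape measure:** floor shows all round it. Two view pairs put its top label at about 68 and 75 mm, where 72 mm is expected.
- **Roll:** three views agree on a 72 mm diameter and the same centre when its top is taken at 30 mm, so it is on the floor. It sits about 3 mm off the pocket's centre, which has about 7 mm to spare.
- **Block:** floor shows all round it, turned 1.6° to match the inlay. It touched the floor at about 8 N on the way down.
- **Pencil and pen:** both lie along their slots. The pen touched the floor at about 5 N. The pencil gave no clear contact force, but I lowered it to its calculated floor height and the pictures show it lying in the slot.

**What disagreed:**
- Working out the roll's height directly from pairs of views gave scattered results. It gave 24–28 mm from good ellipses and 43 mm from one spoiled by shadow, so I relied on the diameter check.
- The roll's hole measured about 48 mm and its wall about 11 mm, against about 40 and 16 mm in the text. The gripper closing to 10 mm agrees with my measurement.

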